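Reset the plate station's sliding stop to its index

ROBOT

A 7-joint arm with a two-finger parallel gripper is mounted at the origin on a cart in front of the work surface, level with it; the furniture and walls round the work are solid. World frame = base frame: x ahead of the robot, y to its left, z up, the work surface at z = 0. Lengths are in m, angles in rad, forces in N, time in s.
With the tool pointing down it reaches from about 0.425 to 0.925 m from the base axis. Payload 6.8 kg.
Tool frame: the origin (TCP) lies at the centre of the arm's flange, where the gripper is bolted on; the fingertips stand env.tip_reach ahead of it and the grasp point (between the pads) lies 155 mm ahead of it (env.tip_reach is the distance from the TCP to the fingertips, in m); z points along the fingers, y is the line along which they close (so a half turn about z gives the same grasp; the last joint's range is limited). The gripper opens to 85 mm and grips with 20 to 120 N. Pads are 22 mm wide; open, the fingers measure 114 mm over their backs; the gripper's body (76 mm by 85 mm) begins 54 mm behind the grasp point. The pads swing forward as they close: fully open they stand 13 mm farther back than shut.
Start: joints at [-1.268, 0.477, 0.022, 1.555, -0.011, 1.109, -0.083], TCP at [0.27, 0.619, 0.405] pointing down, gripper open.
Joint ranges: [-2.96, 2.96], [-0.34, 2.1], [-1.41, 1.46], [0.24, 2.44], [-1.37, 4.51], [0.17, 1.92], [-2.96, 2.96]. Speed limits (rad/s): [2.39, 2.39, 3.14, 3.14, 3.14, 3.14, 3.14].

INTERFACE

Orientations are given as a unit quaternion [x, y, z, w].
In Python, from station import status, capture, camera_params, job, env gives the robot as it stands.
- The arm moves only by the tool arm_command, never from a script. Its arguments are lists of equal length, an entry for each row: "xyz": the shift along the tool's x, y, z each as a share of 250 mm, from -1 to 1, a list of three; "delta_rot": the turn, a rotation vector about the tool's x, y, z each as a share of 45 degrees, from -1 to 1, a list of three; "fingers": the opening, from 0 (shut) to 1 (fully open). In form: {"xyz": [[dx, dy, dz], ...], "delta_rot": [[rx, ry, rz], ...], "fingers": [fingers, ...]}. A call has 1 to 10 rows; each row shifts and turns the commanded pose from where the row before left it, along the tool's axes as they then stand; what a row does not reach is not made up. A row lasts 1/12 s, in which the tool goes at most 41.7 mm and 7.16 degrees, less where a joint would pass 70% of its speed; a pose out of reach is approached as far as the arm can. A call with a number of a shift or a turn outside -1 to 1 is refused whole. A call with a gripper value outside its range is refused whole. The fingers move at their own pace and stop on an object; "grip_force" is the grip in N (left out, the last holds). Time passes only in rows, so rows that do not move let the fingers close. It gives the time, the measured TCP pose, the force, the opening and the grip force at its end, in the units of the state.
- status.get_state(): the state, without advancing time (a new reading comes with each control period).
- capture(name): name is "scene" or "top"; returns the picture (384x512x3 uint8, red, green, blue); there is no depth.
- camera_params(name): a dict with "intrinsics" (3x3 intrinsics, pixels), "k1" (the pictures are not rectified: a ray, as slopes to the right and down, at radius r is drawn at 1 + k1 r^2 times it, then the intrinsics apply), "extrinsics" (4x4, takes a point from world to camera coordinates). Camera axes: x right, y down, z forward; pixel columns grow to the right and rows downward; lengths in m; the calibration is good to about 2 mm. A picture is of the moment at which its call begins. camera_params takes no time and is no camera call.
- job.sign_off(): hands the job in; it is judged then, once.
The state is a dict: "time": time; "joint_pos": joint angles; "qvel": joint speeds; "effort": joint torques, N m; "tool_pos": TCP position; "tool_rot": TCP orientation; "ft_force": force on the tool from outside, world axes, zero at the start; "ft_torque": the same for the moment, N m; "gripper_width": finger opening in m; "finger_force": force on a finger pad.
Only numpy, scipy, OpenCV 4.12 (cv2) and the standard library are available. Lean on these libraries where they do the work, as an engineer would, in place of code of your own. Each camera call takes 0.05 s, during which the arm holds its last target. There are 200 camera calls.

TASK

Get the plate station ready for the next carrier. Before you move its sliding stop, lift the petri dish off the deck, carry it level to the green bench mat and lay it there, and loosen the stop's clamp by swinging its red-ball lever right out. Then slide the stop along its rail until the black pointer is lined up with the red index clip, and swing the lever fully back so that the stop is clamped there; leave the other things on the bench where they are.

Things in the scene. Friction and masses are not known exactly. Their poses are not given: they have to be found in the camera images.
- station: Plate station, fixed: deck 200x270x12 mm. Origin on the bench; x away from the robot, y along the rail, z up. Deck x -105..95, y -135..135 mm. Rail along y at x -62, top z 28. Fixed fence at the -y end (face y -125, x -38..90, up to z 38); low black side guide at x 85..93, up to z 20. White scale on the front (-x) edge.
- stop_slide (a joint): Travel of the sliding stop in m, 0..0.14: 0 = open (station's +y end), growing as it moves along the station's -y towards the fixed fence. Needs about 4 N when free; clamped, it does not move. The stop is a grey carriage (44x60 mm, top z 47 mm) on the rail with an upright aluminium fence plate across the deck.
- stop_top (a point): Point on the top edge of the stop's upright fence plate, near its middle, 58 mm above the bench. The plate is 12 mm thick (station y), 122 mm long (station x), and reaches from 15 to 58 mm above the bench; it can be pinched across its thickness from above. Moves with the stop.
- pointer (a point): Tip of the black pointer (a 3 mm blade down the carriage's front, with its tip over the scale), 17.5 mm above the bench; moves with the stop. Lined up when it has the same station y as index.
- index (a point): Tip of the red index clip (12 mm wide, a white hairline down its middle) on the deck's front edge, facing the pointer's track, 17.5 mm above the bench. Fixed during a run; its place along the scale varies. Its axes are parallel to the station's.
- clamp_lever (a joint): Angle of the clamp lever in rad, 0..1.4, counter-clockwise from above about lever_pivot. 0 = clamped, at its end stop, ball towards the station's +y (along the rail); 1.4 = free, ball swung out to the station's -x (robot's side). Stays where left. The brake grips below 0.47 rad; about 2 N at the ball when free, 4 N near 0.
- lever_ball (a point): Centre of the red ball (23 mm diameter) at the end of the steel clamp lever, 88 mm above the bench, 62 mm from the pivot; the lever's bar comes to it from the pivot, below it. Moves with lever and stop.
- lever_pivot (a point): Point on the vertical axis of the clamp lever at the height of the ball, over the middle of the carriage; moves with the stop.
- dish: Closed petri dish with pink medium, 58 mm diameter, 14 mm high, 60 g, lying on the station's deck in the stop's way. Origin: centre of its underside.
- dish_mat: Green silicone bench mat 150 (x) x 110 (y) x 2 mm, fixed flat on the bench to the right. Origin: centre of its underside.
- the_arm_robot: The laboratory's own robot arm, fixed, standing between station and mat: a solid column about x 0.485..0.80, y -0.22..+0.0 m, up to 0.6 m high. Go round in front of it (nearer to the robot).
- label_roll: Roll of labels, 63 mm diameter, 31 mm high, lying flat on the bench; leave it alone. Origin: centre of its underside.
- lab_timer: White timer 58 x 66 x 19 mm on the bench; leave it alone. Origin: centre of its underside.
- spare_dish: Another petri dish, clear, 58 mm diameter, 14 mm high, on the bench beyond the mat; leave it alone. Origin: centre of its underside.
- filter_cube: Black filter cube 33 x 30 x 35 mm on the bench beyond the mat; leave it alone. Origin: centre of its underside.
- buffer_bottle: White bottle with a blue cap, 56 mm diameter, 112 mm high, behind the station; leave it alone. Origin: centre of its underside.
Mind the look-alikes: they are no part of the job. Leave any yellow look-alike of the dish alone.

How it is judged:
By the outcome, as a careful person would: the job done as asked, in the order asked, and still so for the second after the job is handed in, with the robot touching nothing.
It also fails if it takes over 72 s, if anything falls off the work surface, if the arm or the gripper's body presses on something with over 40 N, if the wrist force passes 120 N, or if a joint passes its speed limit or range.

## Working session

There is one attempt and no reset: what is moved stays moved. The work goes in short steps, Python scripts to look and compute and a tool call to move; the robot and the scene stay as the last step left them, time stands still between calls to the robot, and variables do not carry over. Pictures are saved under pics/ and viewed, at most 10 in all, crops included, and the job is handed in when it is done.

Besides the shell and the picture viewer there is one more tool, called after "Call:" as name(argument=value, ...) on one line, values as JSON. arm_command: Moves the arm, as the interface text tells. Its arguments: {"type":"object","properties":{"xyz":{"type":"array"},"delta_rot":{"type":"array"},"fingers":{"type":"array"},"grip_force":{"type":"number"}},"required":["xyz","delta_rot","fingers"]}

```bash
ls; mkdir -p pics
cat > h.py <<'E'
import numpy as np,cv2
from station import status,capture,camera_params,job,env
def ray(n,uv):
    p=camera_params(n);K=np.array(p["intrinsics"]);E=np.array(p["extrinsics"])
    d=(np.array([uv[0]-K[0,2],uv[1]-K[1,2]])/[K[0,0],K[1,1]]);u=d.copy()
    for _ in range(20): u=d/(1+p["k1"]*(u@u))
    R=E[:3,:3];return -R.T@E[:3,3],R.T@np.r_[u,1]
def onz(n,uv,z):
    o,d=ray(n,uv);return o+d*(z-o[2])/d[2]
def proj(n,P):
    p=camera_params(n);K=np.array(p["intrinsics"]);E=np.array(p["extrinsics"])
    c=E[:3,:3]@np.array(P)+E[:3,3];u=c[:2]/c[2];u=u*(1+p["k1"]*(u@u));return K[:2,:2]@u+K[:2,2]
def snap(n,f):
    a=capture(n);cv2.imwrite(f,a[:,:,::-1]);return a
E
python3 - <<'E'
from h import *
for n in("scene","top"):
    snap(n,f"pics/{n}0.png");p=camera_params(n);print(n,np.round(ray(n,(256,192))[0],3),np.round(np.array(p["extrinsics"])[:3,:3],2).tolist(),p["k1"],p["intrinsics"])
print(env.tip_reach,status.get_state())
E
```

```text
pics
scene [ 0.079 -0.758  0.868] [[0.84, -0.54, 0.01], [-0.36, -0.56, -0.75], [0.41, 0.63, -0.66]] -0.008269680367884877 [[415.39828684   0.         258.3883474 ]
 [  0.         415.39828684 191.06035838]
 [  0.           0.           1.        ]]
top [ 0.485 -0.005  1.149] [[0.01, -1.0, 0.02], [-1.0, -0.01, -0.06], [0.06, -0.01, -1.0]] -0.03128522365360883 [[387.92833063   0.         251.56833272]
 [  0.         387.92833063 190.62317348]
 [  0.           0.           1.        ]]
0.1734 {'time': 0.1, 'joint_pos': array([-1.2681059 ,  0.47773087,  0.02233919,  1.55633612, -0.01150598,
        1.10929305, -0.08311908]), 'qvel': array([-0.00147808, -0.00079725,  0.00077128, -0.00215088, -0.00090904,
       -0.001276  ,  0.00075147]), 'effort': array([ 3.28001399e-03, -5.97765505e+01,  1.61315940e+00, -2.81953418e+01,
        1.27553375e-02,  5.17727807e-03,  1.04315767e-06]), 'tool_pos': array([0.26944201, 0.61862747, 0.40382057]), 'tool_rot': array([ 2.03953270e-01,  9.78980282e-01, -8.12023232e-04, -1.11729848e-04]), 'ft_force': array([-0.02570095,  0.16330427, -0.77334545]), 'ft_torque': array([ 0.00081569, -0.03894536,  0.00908797]), 'finger_force': 0.0, 'gripper_width': 0.08532165715891465}
```

View pics/scene0.png

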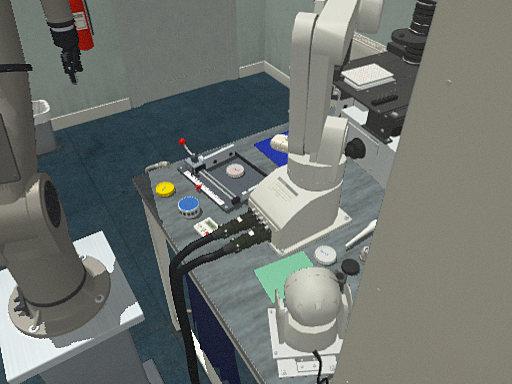

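View pics/top0.png

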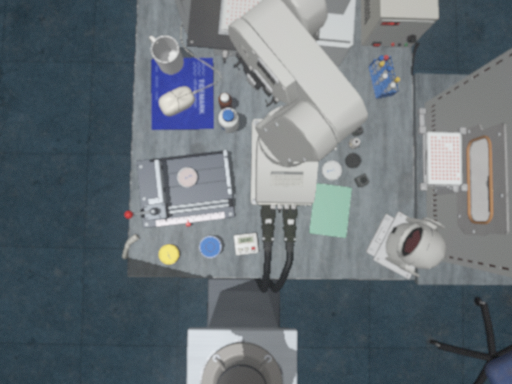

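The top view shows the station at (140–235, 150–225), the pink dish at (187,177), the lever ball at (128,214), the index at about (188,223) and the mat at about (330,210). Things that could be taken for the dish are the yellow dish (169,254), the spare clear dish (332,170) and the blue label roll (210,246). I choose the pink one on the deck and check it in a close crop.

Run:
```python
from h import *
t=cv2.imread("pics/top0.png");s=cv2.imread("pics/scene0.png")
cv2.imwrite("pics/c1.png",cv2.resize(t[145:265,115:255],None,fx=5.5,fy=5,interpolation=cv2.INTER_CUBIC)[:600,:800])
cv2.imwrite("pics/c2.png",cv2.resize(s[130:230,145:265],None,fx=6,fy=6,interpolation=cv2.INTER_CUBIC))
def blobs(im,n,lo,hi,z,amin=6):
    h=cv2.cvtColor(im,cv2.COLOR_BGR2HSV);m=cv2.inRange(h,lo,hi)
    if lo[0]==0: m|=cv2.inRange(h,(172,lo[1],lo[2]),(180,255,255))
    k,_,st,c=cv2.connectedComponentsWithStats(m)
    for i in range(1,k):
        if st[i,4]>=amin: print(n,st[i].tolist(),c[i].round(1),onz(n,c[i],z).round(4))
print("red");blobs(t,"top",(0,120,80),(8,255,255),.0175,3);blobs(s,"scene",(0,120,80),(8,255,255),.0175,3)
print("green");blobs(t,"top",(55,60,60),(90,255,255),.002,200)
print("pink");blobs(t,"top",(0,15,120),(15,90,255),.026,60);blobs(s,"scene",(0,15,120),(15,90,255),.026,60)
print("base",proj("top",(0,0,0)), "col",[proj("top",p).round() for p in((.485,0,0),(.485,-.22,0))])
```

```text
red
top [384, 23, 11, 2, 16] [389.6  23.3] [ 1.0705 -0.4357  0.0175]
top [375, 44, 4, 2, 6] [376.5  44.3] [ 1.003  -0.3943  0.0175]
top [385, 56, 3, 4, 9] [385.9  57.3] [ 0.9631 -0.4225  0.0175]
top [124, 211, 8, 8, 46] [127.8 214.3] [0.479  0.3372 0.0175]
scene [68, 0, 26, 50, 484] [81.8 26.1] [0.5248 1.7353 0.0175]
scene [73, 23, 2, 2, 4] [73.5 23.5] [0.4963 1.8011 0.0175]
scene [179, 138, 7, 8, 39] [181.8 141.3] [0.5186 0.4148 0.0175]
scene [195, 185, 7, 7, 27] [197.8 187. ] [0.4547 0.1611 0.0175]
scene [206, 232, 3, 3, 7] [206.7 233. ] [ 0.3882 -0.0262  0.0175]
green
pink
top [465, 134, 30, 91, 632] [478.1 176.5] [ 0.6047 -0.6934  0.026 ]
scene [227, 167, 16, 10, 101] [234.6 171. ] [0.5866 0.1588 0.026 ]
base [241.31109576 380.99175747] col [array([244., 214.]), array([318., 215.])]
```

View pics/c1.png

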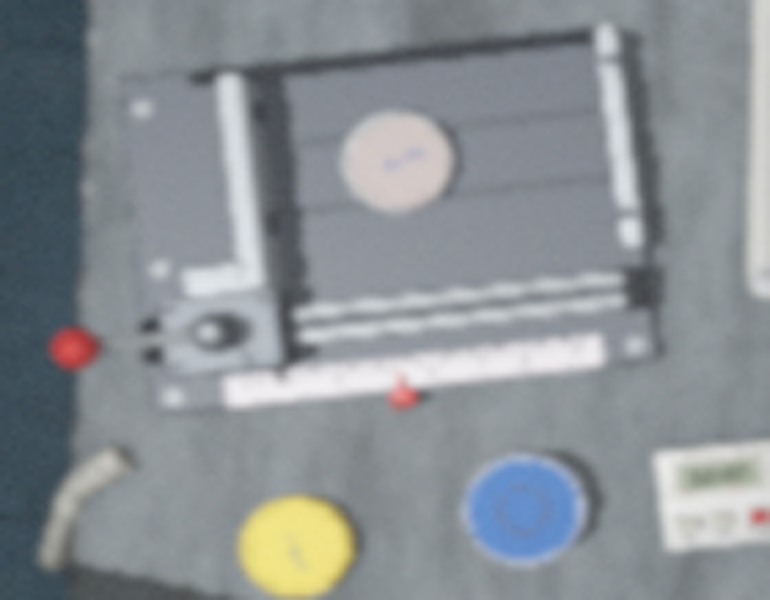

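View pics/c2.png

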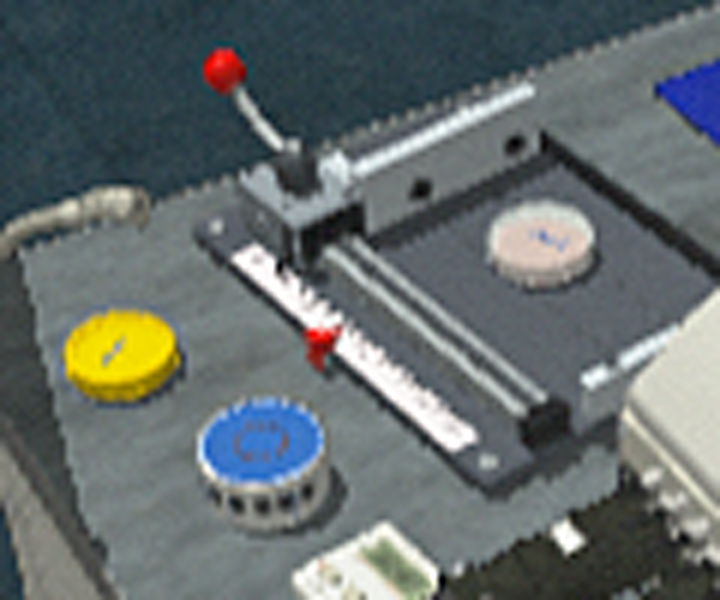

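The crops confirm the pink dish on the deck at top (187.4,177), the yellow one off the deck at (169,254), and the ball at (128.3,214.5). The pivot is at about (153.7,211), the pointer tip near (166.8,220), and the index tip at about (188,220.6).

```bash
cat >> h.py <<'E'
def tri(a,b):
    (o1,d1),(o2,d2)=ray("top",a),ray("scene",b)
    A=np.stack([d1,-d2],1);x=np.linalg.lstsq(A,o2-o1,rcond=None)[0]
    p,q=o1+d1*x[0],o2+d2*x[1];return (p+q)/2,np.linalg.norm(p-q)
E
python3 - <<'E'
from h import *
t=cv2.imread("pics/top0.png");s=cv2.imread("pics/scene0.png")
c1=lambda x,y:(115+(x+.5)/5.5-.5,145+(y+.5)/5-.5)
c2=lambda x,y:(145+(x+.5)/6-.5,130+(y+.5)/6-.5)
print("ball",tri((127.8,214.3),(181.8,141.3)),onz("top",(127.8,214.3),.088))
print("pivot@.088",onz("top",c1(213,330),.075))
for n,p in dict(fl=(160,408),fr=(655,352),bl=(122,80),br=(600,27)).items(): print(n,onz("top",c1(*p),.012).round(4))
print("scale ends",onz("top",c1(226,405),.012),onz("top",c1(606,352),.012))
print("fence plate ends",onz("top",c1(230,75),.058),onz("top",c1(252,285),.058))
for n,p,q in (("index",(402,378),(325,340)),("pointer",(285,375),(283,268)),): print(n,onz("top",c1(*p),.0175).round(4),onz("scene",c2(*q),.0175).round(4))
hs=cv2.cvtColor(t,cv2.COLOR_BGR2HSV);print(hs[177,187],hs[210,330],hs[160,187],hs[230,300])
m=cv2.inRange(hs,(40,35,60),(95,255,255))
k,_,st,c=cv2.connectedComponentsWithStats(m)
for i in range(1,k):
    if st[i,4]>300:
        cs,_=cv2.findContours((_==i).astype(np.uint8),0,1);r=cv2.minAreaRect(cs[0]);print("mat",st[i],c[i],onz("top",c[i],.002),[onz("top",q,.002)[:2].round(3) for q in cv2.boxPoints(r)])
roi=np.zeros(m.shape,np.uint8);roi[160:195,170:205]=1
m=((t[:,:,2].astype(int)-t[:,:,0]>8)&(t[:,:,2]>120)&(roi>0)).astype(np.uint8)
cs,_=cv2.findContours(m,0,1);q=max(cs,key=cv2.contourArea);(u,v),r=cv2.minEnclosingCircle(q);print("dish",u,v,r,onz("top",(u,v),.026),cv2.moments(m,True)['m10']/m.sum(),cv2.moments(m,True)['m01']/m.sum())
print("dish scene",onz("scene",c2(542,238),.026))
E
```

```text
ball (array([0.48013738, 0.31470221, 0.09028821]), np.float64(0.0018010430411391177)) [0.47932127 0.31582091 0.088     ]
pivot@.088 [0.49050338 0.24954853 0.075     ]
fl [0.445  0.2914 0.012 ]
fr [0.4814 0.0294 0.012 ]
bl [0.6372 0.3176 0.012 ]
br [0.6726 0.0621 0.012 ]
scale ends [0.44721902 0.25638325 0.012     ] [0.48100154 0.0554472  0.012     ]
fence plate ends [0.63469352 0.24905268 0.058     ] [0.51612645 0.23438071 0.058     ]
index [0.4644 0.1626 0.0175] [0.4589 0.1629 0.0175]
pointer [0.4652 0.2244 0.0175] [0.4666 0.2281 0.0175]
[146  10 197] [ 76  49 194] [111  23 145] [ 98  18 154]
mat [ 309  183   43   55 1877] [330.54342035 210.52264251] [ 0.49848592 -0.25727735  0.002     ] [array([ 0.431, -0.192]), array([ 0.582, -0.21 ]), array([ 0.569, -0.322]), array([ 0.418, -0.303])]
dish 187.1666717529297 177.1666717529297 8.045105934143066 [0.58908846 0.16577196 0.026     ] 187.08928571428572 177.48214285714286
dish scene [0.59209354 0.1663627  0.026     ]
```

Call:
arm_command(xyz=[[0, 0, 0], [0, 0, 0], [0, 0, 0], [0, 0, 0], [0, 0, 0], [0, 0, 0], [0, 0, 0], [0, 0, 0], [0, 0, 0], [0, 0, 0]], delta_rot=[[0, 0, 0.13], [0, 0, 0.13], [0, 0, 0.13], [0, 0, 0.13], [0, 0, 0.13], [0, 0, 0.13], [0, 0, 0.13], [0, 0, 0.13], [0, 0, 0.13], [0, 0, 0.13]], fingers=[0.85, 0.85, 0.85, 0.85, 0.85, 0.85, 0.85, 0.85, 0.85, 0.85])

```text
time: 0.93
tool_pos: [0.2694, 0.6187, 0.4041]
tool_rot: [0.658, 0.753, -0.001, 0.0]
ft_force: [-1.5, -0.1, 0.4]
gripper_width: 0.0726
finger_force: 0.0
```

Call:
arm_command(xyz=[[-0.13, 0.068, 0], [-0.13, 0.068, 0], [-0.13, 0.068, 0], [-0.13, 0.068, 0], [-0.13, 0.068, 0], [-0.13, 0.068, 0], [-0.13, 0.068, 0], [-0.13, 0.068, 0], [-0.13, 0.068, 0], [-0.13, 0.068, 0]], delta_rot=[[0, 0, 0], [0, 0, 0], [0, 0, 0], [0, 0, 0], [0, 0, 0], [0, 0, 0], [0, 0, 0], [0, 0, 0], [0, 0, 0], [0, 0, 0]], fingers=[0.85, 0.85, 0.85, 0.85, 0.85, 0.85, 0.85, 0.85, 0.85, 0.85])

```text
time: 1.77
tool_pos: [0.4835, 0.3188, 0.4045]
tool_rot: [0.656, 0.755, -0.0, -0.0]
ft_force: [0.7, 0.8, -0.9]
gripper_width: 0.0725
finger_force: 0.0
```

Call:
arm_command(xyz=[[-0.13, 0.068, 0.07], [-0.13, 0.068, 0.07], [-0.13, 0.068, 0.07], [-0.13, 0.068, 0.07], [-0.13, 0.068, 0.07], [0, 0, 0]], delta_rot=[[0, 0, 0], [0, 0, 0], [0, 0, 0], [0, 0, 0], [0, 0, 0], [0, 0, 0]], fingers=[0.85, 0.85, 0.85, 0.85, 0.85, 0.85])

```text
time: 2.27
tool_pos: [0.5918, 0.1626, 0.314]
tool_rot: [0.66, 0.751, -0.003, 0.001]
ft_force: [-0.1, -0.8, 0.9]
gripper_width: 0.0727
finger_force: 0.0
```

Call:
arm_command(xyz=[[0.014, -0.005, 0.07], [0, 0, 0.07], [0, 0, 0.07], [0, 0, 0.07], [0, 0, 0.07], [0, 0, 0.07], [0, 0, 0.05], [0, 0, 0.03], [0, 0, 0.02], [0, 0, 0.0]], delta_rot=[[0, 0, 0], [0, 0, 0], [0, 0, 0], [0, 0, 0], [0, 0, 0], [0, 0, 0], [0, 0, 0], [0, 0, 0], [0, 0, 0], [0, 0, 0]], fingers=[0.85, 0.85, 0.85, 0.85, 0.85, 0.85, 0.85, 0.85, 0.85, 0.85])

```text
time: 3.1
tool_pos: [0.5877, 0.1747, 0.1865]
tool_rot: [0.656, 0.755, -0.001, -0.0]
ft_force: [-0.2, 0.1, -0.2]
gripper_width: 0.0723
finger_force: 0.0
```

Call:
arm_command(xyz=[[-0.036, 0.004, 0], [0, 0, 0.01], [0, 0, 0.01], [0, 0, 0]], delta_rot=[[0, 0, 0], [0, 0, 0], [0, 0, 0], [0, 0, 0]], fingers=[0.85, 0.85, 0.85, 0.85])

```text
time: 3.43
tool_pos: [0.5902, 0.1656, 0.1823]
tool_rot: [0.657, 0.754, 0.0, 0.0]
ft_force: [-0.7, 0.5, 0.4]
gripper_width: 0.0723
finger_force: 0.0
```

Call:
arm_command(xyz=[[0, 0, 0.004], [0, 0, 0], [0, 0, 0], [0, 0, 0], [0, 0, 0], [0, 0, 0], [0, 0, 0], [0, 0, 0], [0, 0, 0]], delta_rot=[[0, 0, 0], [0, 0, 0], [0, 0, 0], [0, 0, 0], [0, 0, 0], [0, 0, 0], [0, 0, 0], [0, 0, 0], [0, 0, 0]], fingers=[0.75, 0.7, 0.6, 0.5, 0.5, 0.5, 0.5, 0.5, 0.5], grip_force=30)

```text
time: 4.18
tool_pos: [0.5903, 0.1661, 0.1816]
tool_rot: [0.656, 0.755, 0.0, 0.0]
ft_force: [-1.4, 0.8, 5.3]
gripper_width: 0.0568
finger_force: 32.0
```

Call:
arm_command(xyz=[[0, 0, -0.02], [0, 0, -0.05], [0, 0, -0.1], [0, 0, -0.12], [0, 0, -0.12], [0, 0, -0.12], [0, 0, -0.12], [0, 0, -0.12], [0, 0, -0.1], [0, 0, -0.05]], delta_rot=[[0, 0, 0], [0, 0, 0], [0, 0, 0.02], [0, 0, 0.03], [0, 0, 0.03], [0, 0, 0.03], [0, 0, 0.03], [0, 0, 0.03], [0, 0, 0.0], [0, 0, 0]], fingers=[0.5, 0.5, 0.5, 0.5, 0.5, 0.5, 0.5, 0.5, 0.5, 0.5])

```text
time: 5.02
tool_pos: [0.5906, 0.1655, 0.4155]
tool_rot: [0.705, 0.709, 0.002, 0.001]
ft_force: [0.4, -0.1, -0.8]
gripper_width: 0.0568
finger_force: 32.2
```

Run:
```python
from h import *
s=snap("scene","pics/s1.png");t=snap("top","pics/t1.png")
a=cv2.imread("pics/s1.png")[60:240,140:360]
b=cv2.imread("pics/t1.png")[100:280,110:300]
cv2.imwrite("pics/l.png",np.hstack([cv2.resize(a,(440,360)),cv2.resize(b,(360,360))]))
st=status.get_state();print(st["tool_pos"],st["tool_rot"],st["gripper_width"],st["ft_force"])
```

```text
[0.59058862 0.16575297 0.41389213] [0.70517178 0.70903235 0.00230049 0.00077465] 0.05682767205584161 [ 0.48790165 -0.60995114 -1.06546885]
```

View pics/l.png

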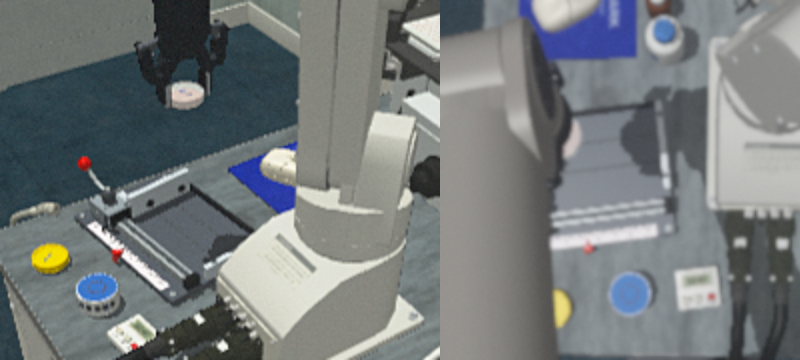

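The scene crop shows the pink dish held level in the gripper; the stop, lever and other things are unmoved.

Call:
arm_command(xyz=[[-0.015, -0.06, 0], [-0.03, -0.11, 0], [-0.03, -0.11, 0], [-0.03, -0.11, 0], [-0.03, -0.11, 0], [-0.03, -0.11, 0], [-0.02, -0.07, 0], [-0.08, 0.01, 0], [-0.08, 0.01, 0], [-0.04, 0, 0]], delta_rot=[[0, 0, 0], [0, 0, 0], [0, 0, 0], [0, 0, 0], [0, 0, 0], [0, 0, 0], [0, 0, 0], [0, 0, 0], [0, 0, 0], [0, 0, 0]], fingers=[0.5, 0.5, 0.5, 0.5, 0.5, 0.5, 0.5, 0.5, 0.5, 0.5])

```text
time: 5.95
tool_pos: [0.4248, 0.0668, 0.4098]
tool_rot: [0.706, 0.709, -0.001, -0.0]
ft_force: [0.3, -0.5, -1.0]
gripper_width: 0.057
finger_force: 32.2
```

Call:
arm_command(xyz=[[-0.06, 0, 0], [-0.1, 0, 0], [-0.1, 0, 0], [-0.1, -0.006, 0], [-0.1, -0.01, 0], [-0.1, -0.015, 0], [-0.1, -0.02, 0], [-0.1, -0.035, 0], [-0.1, -0.045, 0], [-0.08, -0.04, 0]], delta_rot=[[0, 0, 0], [0, 0, 0], [0, 0, 0], [0, 0, 0], [0, 0, 0], [0, 0, 0], [0, 0, 0], [0, 0, 0], [0, 0, 0], [0, 0, 0]], fingers=[0.5, 0.5, 0.5, 0.5, 0.5, 0.5, 0.5, 0.5, 0.5, 0.5])

```text
time: 6.78
tool_pos: [0.3832, -0.1678, 0.4102]
tool_rot: [0.706, 0.709, -0.001, -0.001]
ft_force: [0.1, -0.5, -0.0]
gripper_width: 0.057
finger_force: 32.2
```

Call:
arm_command(xyz=[[-0.1, 0, 0], [-0.1, 0.02, 0], [-0.1, 0.03, 0], [-0.08, 0.04, 0], [-0.03, 0.08, 0.04], [0, 0.08, 0.06], [0, 0.05, 0.08], [0, 0.01, 0.08], [0, 0, 0.08], [0, 0, 0.08]], delta_rot=[[0, 0, 0], [0, 0, 0], [0, 0, 0], [0, 0, 0], [0, 0, 0], [0, 0, 0], [0, 0, 0], [0, 0, 0], [0, 0, 0], [0, 0, 0]], fingers=[0.5, 0.5, 0.5, 0.5, 0.5, 0.5, 0.5, 0.5, 0.5, 0.5])

```text
time: 7.62
tool_pos: [0.4622, -0.268, 0.3036]
tool_rot: [0.705, 0.709, -0.001, -0.001]
ft_force: [0.2, 0.0, -0.5]
gripper_width: 0.0569
finger_force: 32.3
```

Call:
arm_command(xyz=[[0, 0, 0], [0, 0, 0]], delta_rot=[[0, 0, 0], [0, 0, 0]], fingers=[0.5, 0.5])

```text
time: 7.78
tool_pos: [0.4617, -0.2682, 0.3048]
tool_rot: [0.705, 0.709, -0.001, -0.002]
ft_force: [-0.2, -0.6, 0.1]
gripper_width: 0.0567
finger_force: 32.4
```

Call:
arm_command(xyz=[[0, -0.004, 0.07], [0, 0, 0.07], [0, 0, 0.07], [0, 0, 0.07], [0, 0, 0.07], [0, 0, 0.07], [0, 0, 0.05], [0, 0, 0.03], [0, 0, 0.01], [0, 0, 0]], delta_rot=[[0, 0, 0], [0, 0, 0], [0, 0, 0], [0, 0, 0], [0, 0, 0], [0, 0, 0], [0, 0, 0], [0, 0, 0], [0, 0, 0], [0, 0, 0]], fingers=[0.5, 0.5, 0.5, 0.5, 0.5, 0.5, 0.5, 0.5, 0.5, 0.5])

```text
time: 8.62
tool_pos: [0.4614, -0.2687, 0.1789]
tool_rot: [0.705, 0.709, 0.0, 0.0]
ft_force: [0.7, 0.6, -0.3]
gripper_width: 0.0569
finger_force: 32.4
```

Call:
arm_command(xyz=[[0, 0, 0], [0, 0, 0]], delta_rot=[[0, 0, 0], [0, 0, 0]], fingers=[0.5, 0.5])

```text
time: 8.78
tool_pos: [0.4616, -0.2688, 0.1795]
tool_rot: [0.705, 0.709, 0.0, 0.001]
ft_force: [0.7, 0.9, -1.1]
gripper_width: 0.0567
finger_force: 32.4
```

Now ease it down until the force shows contact.

Call:
arm_command(xyz=[[0, 0, 0.01], [0, 0, 0.01], [0, 0, 0.006], [0, 0, 0], [0, 0, 0]], delta_rot=[[0, 0, 0], [0, 0, 0], [0, 0, 0], [0, 0, 0], [0, 0, 0]], fingers=[0.5, 0.5, 0.5, 0.5, 0.5])

```text
time: 9.2
tool_pos: [0.4612, -0.2685, 0.1721]
tool_rot: [0.705, 0.709, -0.0, -0.0]
ft_force: [-0.3, 0.4, -0.4]
gripper_width: 0.0565
finger_force: 32.4
```

Call:
arm_command(xyz=[[0, 0, 0.003], [0, 0, 0.002], [0, 0, 0]], delta_rot=[[0, 0, 0], [0, 0, 0], [0, 0, 0]], fingers=[0.5, 0.5, 0.5])

```text
time: 9.45
tool_pos: [0.4612, -0.2687, 0.1716]
tool_rot: [0.705, 0.709, 0.0, -0.0]
ft_force: [-2.3, 1.7, 9.3]
gripper_width: 0.0569
finger_force: 33.2
```

Call:
arm_command(xyz=[[0, 0, 0], [0, 0, 0], [0, 0, 0], [0, 0, 0], [0, 0, -0.02], [0, 0, -0.06], [0, 0, -0.1], [0, 0, -0.1], [0, 0, -0.12], [0, 0, -0.12]], delta_rot=[[0, 0, 0], [0, 0, 0], [0, 0, 0], [0, 0, 0], [0, 0, 0], [0, 0, 0], [0, 0, 0], [0, 0, 0], [0, 0, 0], [0, 0, 0]], fingers=[0.72, 0.8, 0.85, 0.85, 0.85, 0.85, 0.85, 0.85, 0.85, 0.85])

```text
time: 10.28
tool_pos: [0.4608, -0.2685, 0.3021]
tool_rot: [0.705, 0.709, -0.0, -0.0]
ft_force: [0.4, -0.8, 0.1]
gripper_width: 0.0726
finger_force: 0.0
```

Call:
arm_command(xyz=[[0, 0, -0.12], [0, 0, -0.12], [0, 0, -0.12], [0, 0, -0.06], [0, -0.08, 0], [0, -0.1, 0], [0.03, -0.1, 0], [0.07, -0.02, 0], [0.1, 0, 0], [0.1, 0.02, 0]], delta_rot=[[0, 0, 0], [0, 0, 0], [0, 0, 0], [0, 0, 0], [0, 0, 0], [0, 0, 0], [0, 0, 0], [0, 0, 0], [0, 0, 0], [0, 0, 0]], fingers=[0.8, 0.7, 0.6, 0.5, 0.5, 0.5, 0.5, 0.5, 0.5, 0.5])

```text
time: 11.12
tool_pos: [0.389, -0.1941, 0.406]
tool_rot: [0.706, 0.708, 0.0, -0.0]
ft_force: [1.1, 1.1, 0.2]
gripper_width: 0.0426
finger_force: 0.0
```

Run:
```python
from h import *
snap("scene","pics/s2.png");snap("top","pics/t2.png")
a=cv2.imread("pics/s2.png")[180:320,230:390]
b=cv2.imread("pics/t2.png")[150:290,230:390]
cv2.imwrite("pics/l2.png",np.hstack([cv2.resize(a,(400,350)),cv2.resize(b,(400,350))]))
st=status.get_state();print(st["tool_pos"],st["tool_rot"],st["gripper_width"],st["ft_force"],st["time"])
```

```text
[ 0.39106705 -0.19094287  0.40592771] [ 0.70343472  0.71075875  0.00101492 -0.00074601] 0.04280783691256156 [0.33148495 0.20878468 0.02531398] 11.2167
```

View pics/l2.png

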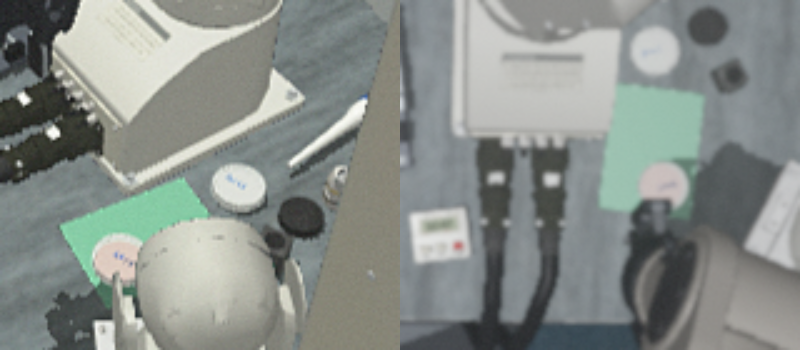

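The crop shows the pink dish flat on the green mat (top crop ≈(664,187)), wholly inside its edge; the spare dish and the cube are undisturbed. Next, the lever.

Call:
arm_command(xyz=[[0.06, 0.015, 0], [0.12, 0.017, 0], [0.12, 0.017, 0], [0.12, 0.017, 0], [0.12, 0.017, 0], [0.12, 0.017, 0], [0.12, 0.017, 0], [0.12, 0.017, 0], [0.12, 0.03, 0], [0.12, 0.03, 0]], delta_rot=[[0, 0, 0], [0, 0, 0], [0, 0, 0], [0, 0, 0], [0, 0, 0], [0, 0, 0], [0, 0, 0], [0, 0, 0], [0, 0, 0], [0, 0, 0]], fingers=[0.5, 0.5, 0.5, 0.5, 0.5, 0.5, 0.5, 0.5, 0.5, 0.5])

```text
time: 12.05
tool_pos: [0.438, 0.092, 0.4061]
tool_rot: [0.705, 0.709, 0.0, -0.0]
ft_force: [0.9, -0.9, -0.0]
gripper_width: 0.0431
finger_force: 0.0
```

Call:
arm_command(xyz=[[0.12, 0.02, 0], [0.12, 0.02, 0], [0.12, 0.02, 0], [0.12, 0.02, 0], [0.12, 0.02, 0], [0.12, 0.02, 0], [0.1, 0.02, 0], [0.03, 0, 0], [0, 0, 0], [0, 0, 0]], delta_rot=[[0, 0, 0], [0, 0, 0], [0, 0, 0], [0, 0, 0], [0, 0, 0], [0, 0, 0], [0, 0, -0.08], [0, 0, -0.08], [0, 0, 0], [0, 0, 0]], fingers=[0.5, 0.5, 0.5, 0.5, 0.5, 0.5, 0.5, 0.5, 0.5, 0.5])

```text
time: 12.88
tool_pos: [0.4715, 0.3033, 0.4057]
tool_rot: [0.66, 0.751, -0.001, 0.0]
ft_force: [-0.8, -0.2, -0.6]
gripper_width: 0.0426
finger_force: 0.0
```

Call:
arm_command(xyz=[[0.042, 0.04, 0.06], [0, 0, 0.1], [0, 0, 0.1], [0, 0, 0.1], [0, 0, 0.1], [0, 0, 0.05], [0, 0, 0.0], [0, 0, 0]], delta_rot=[[0, 0, 0], [0, 0, 0], [0, 0, 0], [0, 0, 0], [0, 0, 0], [0, 0, 0], [0, 0, 0], [0, 0, 0]], fingers=[0.5, 0.5, 0.5, 0.5, 0.5, 0.5, 0.5, 0.5])

```text
time: 13.55
tool_pos: [0.4802, 0.3147, 0.2788]
tool_rot: [0.66, 0.751, -0.0, 0.0]
ft_force: [0.5, -0.2, 0.5]
gripper_width: 0.0428
finger_force: 0.0
```

Call:
arm_command(xyz=[[0, 0, 0.05], [0, 0, 0.05], [0, 0, 0.04], [0, 0, 0], [0, 0, 0], [0, 0, 0]], delta_rot=[[0, 0, 0], [0, 0, 0], [0, 0, 0], [0, 0, 0], [0, 0, 0], [0, 0, 0]], fingers=[0.5, 0.5, 0.5, 0.38, 0.38, 0.38])

```text
time: 14.05
tool_pos: [0.4799, 0.3157, 0.2435]
tool_rot: [0.659, 0.752, 0.0, 0.0]
ft_force: [-0.5, -0.4, 1.1]
gripper_width: 0.0326
finger_force: 0.0
```

Call:
arm_command(xyz=[[-0.001, -0.015, 0], [-0.001, -0.015, 0], [-0.001, -0.015, 0], [-0.001, -0.015, 0], [-0.001, -0.015, 0], [-0.001, -0.015, 0], [-0.001, -0.015, 0], [-0.001, -0.015, 0]], delta_rot=[[0, 0, -0.078], [0, 0, -0.078], [0, 0, -0.078], [0, 0, -0.078], [0, 0, -0.078], [0, 0, -0.078], [0, 0, -0.078], [0, 0, -0.078]], fingers=[0.38, 0.38, 0.38, 0.38, 0.38, 0.38, 0.38, 0.38])

```text
time: 14.72
tool_pos: [0.4531, 0.304, 0.2443]
tool_rot: [0.456, 0.89, 0.001, 0.001]
ft_force: [2.8, -0.1, -1.7]
gripper_width: 0.0321
finger_force: 1.1
```

Call:
arm_command(xyz=[[-0.001, -0.015, 0], [-0.001, -0.015, 0], [-0.001, -0.015, 0], [-0.001, -0.015, 0], [-0.001, -0.015, 0], [-0.001, -0.015, 0], [-0.001, -0.015, 0], [-0.001, -0.015, 0], [-0.001, -0.015, 0], [-0.001, -0.015, 0]], delta_rot=[[0, 0, -0.078], [0, 0, -0.078], [0, 0, -0.078], [0, 0, -0.078], [0, 0, -0.078], [0, 0, -0.078], [0, 0, -0.078], [0, 0, -0.078], [0, 0, -0.078], [0, 0, -0.078]], fingers=[0.38, 0.38, 0.38, 0.38, 0.38, 0.38, 0.38, 0.38, 0.38, 0.38])

```text
time: 15.55
tool_pos: [0.4318, 0.2741, 0.2443]
tool_rot: [0.166, 0.986, 0.001, 0.001]
ft_force: [0.7, 2.5, -1.7]
gripper_width: 0.0324
finger_force: 1.3
```

Call:
arm_command(xyz=[[-0.001, -0.015, 0], [-0.001, -0.015, 0], [-0.001, -0.015, 0], [-0.001, -0.015, 0], [0, 0, 0]], delta_rot=[[0, 0, -0.078], [0, 0, -0.078], [0, 0, -0.078], [0, 0, -0.078], [0, 0, 0]], fingers=[0.38, 0.38, 0.38, 0.38, 0.38])

```text
time: 15.97
tool_pos: [0.4288, 0.2588, 0.2441]
tool_rot: [0.045, 0.999, 0.001, 0.0]
ft_force: [-0.5, 1.2, 1.3]
gripper_width: 0.0326
finger_force: 0.6
```

Call:
arm_command(xyz=[[0, -0.012, 0], [0, -0.012, 0], [0, -0.01, 0], [0, 0, 0]], delta_rot=[[0, 0, -0.06], [0, 0, -0.06], [0, 0, -0.06], [0, 0, 0]], fingers=[0.38, 0.38, 0.38, 0.38])

```text
time: 16.3
tool_pos: [0.4286, 0.2504, 0.244]
tool_rot: [-0.024, 1.0, 0.001, 0.001]
ft_force: [-0.5, 1.1, 0.3]
gripper_width: 0.0323
finger_force: 0.7
```

Call:
arm_command(xyz=[[0, -0.006, 0], [0, -0.004, 0], [0, 0, 0]], delta_rot=[[0, 0, 0], [0, 0, 0], [0, 0, 0]], fingers=[0.38, 0.38, 0.38])

```text
time: 16.55
tool_pos: [0.4287, 0.2483, 0.2439]
tool_rot: [-0.024, 1.0, 0.001, 0.001]
ft_force: [-0.2, 3.6, 2.3]
gripper_width: 0.0322
finger_force: 1.9
```

Call:
arm_command(xyz=[[0, -0.006, 0], [0, -0.006, 0], [0, 0, 0]], delta_rot=[[0, 0, 0], [0, 0, 0], [0, 0, 0]], fingers=[0.38, 0.38, 0.38])

```text
time: 16.8
tool_pos: [0.429, 0.2446, 0.2437]
tool_rot: [-0.024, 1.0, 0.0, 0.001]
ft_force: [0.8, 4.6, 2.7]
gripper_width: 0.0325
finger_force: 2.1
```

Call:
arm_command(xyz=[[0, 0.012, 0], [0, 0, -0.04], [0, 0, -0.08], [0, 0, -0.1], [0, 0, -0.1], [0, 0, -0.1], [0, 0, 0]], delta_rot=[[0, 0, 0], [0, 0, 0], [0, 0, 0], [0, 0, 0], [0, 0, 0], [0, 0, 0], [0, 0, 0]], fingers=[0.4, 0.5, 0.5, 0.5, 0.5, 0.5, 0.5])

```text
time: 17.38
tool_pos: [0.4293, 0.2477, 0.353]
tool_rot: [-0.024, 1.0, 0.001, 0.003]
ft_force: [0.8, 0.3, 0.3]
gripper_width: 0.0422
finger_force: 0.0
```

Run:
```python
from h import *
snap("scene","pics/s3.png");snap("top","pics/t3.png")
a=cv2.imread("pics/s3.png")[120:220,145:245]
b=cv2.imread("pics/t3.png")[145:245,115:215]
cv2.imwrite("pics/l3.png",np.hstack([cv2.resize(x,(400,400),interpolation=cv2.INTER_CUBIC) for x in(a,b)]))
st=status.get_state();print(st["tool_pos"],st["tool_rot"],st["time"])
```

```text
[0.42827872 0.247065   0.34928613] [-2.43692762e-02  9.99702944e-01  5.74413495e-06  4.03074684e-04] 17.4833
```

View pics/l3.png

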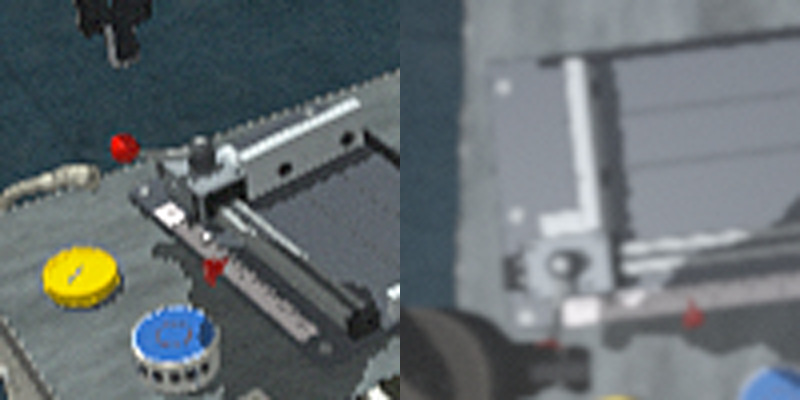

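Run:
```python
from h import *
t=cv2.imread("pics/t3.png");s=cv2.imread("pics/s3.png")
h=cv2.cvtColor(s,cv2.COLOR_BGR2HSV);m=cv2.inRange(h,(0,120,80),(8,255,255))|cv2.inRange(h,(172,120,80),(180,255,255))
k,_,st,c=cv2.connectedComponentsWithStats(m)
for i in range(1,k):
    if st[i,4]>15: print(st[i],c[i],onz("scene",c[i],.088),onz("scene",c[i],.0175))
g=t[:,:,1].astype(int)
for r in range(164,200,5):
    w=g[r,150:172]; cols=np.arange(150,172)[w>185]; 
    print(r,cols, [onz("top",(cols.mean(),r),.058)[:2].round(4) if len(cols) else None], w.tolist() if r in(174,) else '')
```

```text
[ 64   0  30  50 725] [78.33517241 24.79172414] [0.47790683 1.55683989 0.088     ] [0.51394876 1.7661689  0.0175    ]
[173 153   7   8  41] [175.65853659 156.73170732] [0.4302521  0.25100562 0.088     ] [0.4619852  0.34226412 0.0175    ]
[196 185   6   7  26] [197.88461538 187.11538462] [0.42366258 0.08441842 0.088     ] [0.45479987 0.1606145  0.0175    ]
164 [157 158 159 160] [array([0.6223, 0.2428])] 
169 [157 158 159 160] [array([0.6081, 0.2424])] 
174 [158 159 160 161] [array([0.5939, 0.2391])] [144, 144, 144, 144, 145, 143, 144, 171, 207, 221, 215, 194, 153, 118, 100, 89, 81, 82, 82, 100, 123, 133]
179 [158 159 160 161] [array([0.5798, 0.2387])] 
184 [159 160 161 162] [array([0.5657, 0.2355])] 
189 [160 161 162] [array([0.5516, 0.2337])] 
194 [160 161 162 163] [array([0.5375, 0.2319])] 
199 [150 151 152 153 154 155 156 157 158 159 160 161 162 163 164] [array([0.5233, 0.2442])]
```

Call:
arm_command(xyz=[[0, 0, 0], [-0.1, -0.02, 0], [-0.1, -0.02, 0], [-0.1, -0.02, 0], [-0.1, -0.02, 0], [-0.1, -0.02, 0], [-0.09, -0.018, 0], [0, 0, 0], [0, 0, 0]], delta_rot=[[0, 0, -0.113], [0, 0, 0], [0, 0, 0], [0, 0, 0], [0, 0, 0], [0, 0, 0], [0, 0, 0], [0, 0, 0], [0, 0, 0]], fingers=[0.5, 0.5, 0.5, 0.5, 0.5, 0.5, 0.5, 0.5, 0.5])

```text
time: 18.23
tool_pos: [0.5788, 0.2377, 0.3464]
tool_rot: [-0.068, 0.998, -0.001, -0.002]
ft_force: [-0.4, 0.0, 0.1]
gripper_width: 0.0423
finger_force: 0.0
```

Call:
arm_command(xyz=[[0, 0, 0.08], [0, 0, 0.1], [0, 0, 0.1], [0, 0, 0.1], [0, 0, 0.1], [0, 0, 0.08], [0, 0, 0.04], [0, 0, 0], [0, 0, 0]], delta_rot=[[0, 0, 0], [0, 0, 0], [0, 0, 0], [0, 0, 0], [0, 0, 0], [0, 0, 0], [0, 0, 0], [0, 0, 0], [0, 0, 0]], fingers=[0.5, 0.5, 0.5, 0.5, 0.5, 0.5, 0.5, 0.5, 0.5])

```text
time: 18.98
tool_pos: [0.5779, 0.2389, 0.1983]
tool_rot: [-0.069, 0.998, -0.0, -0.001]
ft_force: [0.2, -1.0, 1.1]
gripper_width: 0.0428
finger_force: 0.0
```

Call:
arm_command(xyz=[[0, 0, 0], [0, 0, 0], [0, 0, 0], [0, 0, 0], [0, 0, 0], [0, 0, 0]], delta_rot=[[0, 0, 0], [0, 0, 0], [0, 0, 0], [0, 0, 0], [0, 0, 0], [0, 0, 0]], fingers=[0.4, 0.3, 0.2, 0.1, 0.05, 0.05], grip_force=30)

```text
time: 19.48
tool_pos: [0.579, 0.2387, 0.1997]
tool_rot: [-0.069, 0.998, 0.0, 0.001]
ft_force: [-0.3, -1.2, 6.3]
gripper_width: 0.0116
finger_force: 32.0
```

Run:
```python
from h import *
A=np.mean([capture("scene").astype(float) for _ in range(8)],0)[:,:,::-1];cv2.imwrite("pics/s4.png",A)
cv2.imwrite("pics/l4.png",cv2.resize(A[155:215,170:250].astype(np.uint8),None,fx=10,fy=10,interpolation=cv2.INTER_CUBIC))
st=status.get_state();print(st["tool_pos"],st["gripper_width"],st["ft_force"],st["time"])
```

```text
[0.57903624 0.23865359 0.19971965] 0.011033224683206558 [-1.16536655 -1.6978114   7.00547167] 19.8833[ WARN:0@4.250] global loadsave.cpp:1063 imwrite_ Unsupported depth image for selected encoder is fallbacked to CV_8U.
```

View pics/l4.png

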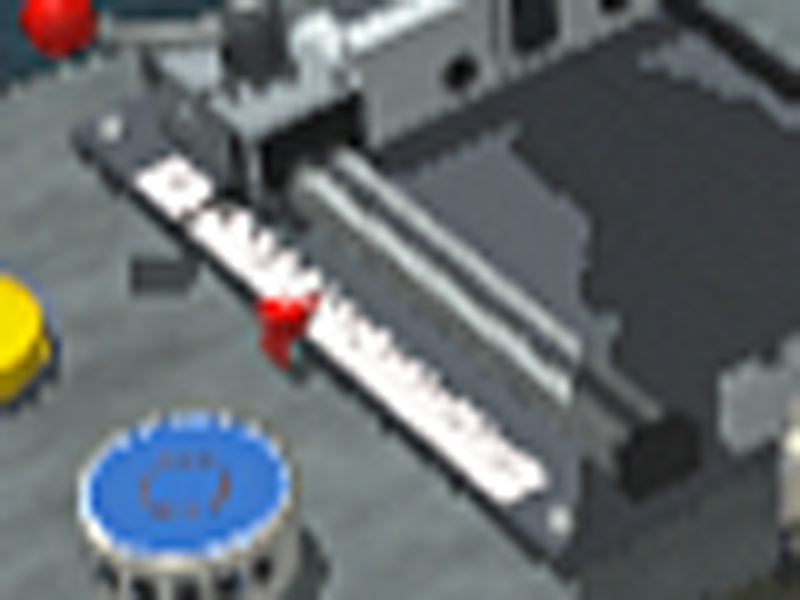

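```bash
cat >> h.py <<'E'
yaw=np.radians(7.85);X=np.array([np.cos(yaw),np.sin(yaw),0]);Y=np.array([-np.sin(yaw),np.cos(yaw),0]);O=np.array([.564,.176,0])
def grid(img,n,xs,ys,z=.0175):
    uv=np.array([[proj(n,O+X*x+Y*y+[0,0,z]) for y in ys] for x in xs],np.float32)
    return cv2.remap(img.astype(np.float32),uv[...,0],uv[...,1],cv2.INTER_CUBIC)
E
python3 - <<'E'
from h import *
ys=np.arange(-.03,.075,.0005);xs=np.arange(-.125,-.08,.0005)
out=[]
for n in("scene","top"):
    A=cv2.imread("pics/s4.png") if n=="scene" else np.mean([capture("top").astype(float) for _ in range(6)],0)[:,:,::-1]
    g=grid(A,n,xs,ys);out.append(cv2.resize(np.clip(g,0,255).astype(np.uint8)[::-1],None,fx=3.5,fy=3.2,interpolation=cv2.INTER_CUBIC))
    cv2.imwrite(f"pics/{n}4.png",A.astype(np.uint8))
    R=g[...,2]-np.maximum(g[...,0],g[...,1]);G=g.mean(2)
    for x in np.arange(-.122,-.088,.003):
        i=np.argmin(abs(xs-x));w=np.clip(R[i]-40,0,None)
        a=(ys>.025)&(ys<.075);j=np.argmin(np.where(a,G[i],999))
        print(n,round(x*1e3),"red y",round((w@ys/w.sum())*1e3,1) if w.sum()>50 else None,round(w.sum()),"dark",round(ys[j]*1e3,1),round(G[i,j]))
cv2.imwrite("pics/l5.png",np.vstack(out))
print(out[0].shape)
E
```

```text
Traceback (most recent call last):
  File "h.py", line 21, in grid
    uv=np.array([[proj(n,O+X*x+Y*y+[0,0,z]) for y in ys] for x in xs],np.float32)
                  ~~~~^^^^^^^^^^^^^^^^^^^^^
  File "h.py", line 11, in proj
    p=camera_params(n);K=np.array(p["intrinsics"]);E=np.array(p["extrinsics"])
ValueError: time passes only in moves, steps and waits
```

```bash
sed -i 's/^def ray/import functools\ncamera_params=functools.lru_cache(None)(camera_params)\ndef ray/' h.py
cat > m.py <<'E'
from h import *
import sys
tag=sys.argv[1];ylo,yhi=map(float,sys.argv[2:4])
ys=np.arange(-.03,.075,.0005);xs=np.arange(-.125,-.08,.0005);out=[]
for n in("scene","top"):
    A=np.mean([capture(n).astype(float) for _ in range(5)],0)[:,:,::-1]
    cv2.imwrite(f"pics/{n}{tag}.png",A.astype(np.uint8))
    g=grid(A,n,xs,ys);out.append(cv2.resize(np.clip(g,0,255).astype(np.uint8)[::-1],None,fx=3.5,fy=3.2,interpolation=cv2.INTER_CUBIC))
    R=g[...,2]-np.maximum(g[...,0],g[...,1]);G=g.mean(2);a=(ys>ylo)&(ys<yhi)
    for x in np.arange(-.119,-.088,.003):
        i=np.argmin(abs(xs-x));w=np.clip(R[i]-40,0,None);j=np.argmin(np.where(a,G[i],999))
        print(n,round(x*1e3),"red",round((w@ys/w.sum())*1e3,1) if w.sum()>50 else None,"dark",round(ys[j]*1e3,1),round(G[i,j]))
cv2.imwrite(f"pics/m{tag}.png",np.vstack(out));print(out[0].shape,status.get_state()["tool_pos"],status.get_state()["time"])
E
python3 m.py 5 .025 .075
```

```text
scene -119 red -8.1 dark 39.5 67
scene -116 red -4.4 dark 42.5 65
scene -113 red 1.1 dark 49.5 46
scene -110 red 5.5 dark 62.0 19
scene -107 red 5.9 dark 61.5 75
scene -104 red 4.3 dark 63.5 104
scene -101 red 4.6 dark 64.0 137
scene -98 red 3.5 dark 64.0 153
scene -95 red 4.4 dark 64.5 82
scene -92 red None dark 64.5 63
scene -89 red None dark 65.5 38
top -119 red None dark 59.5 92
top -116 red 1.1 dark 59.5 90
top -113 red 0.5 dark 61.5 91
top -110 red 0.3 dark 64.0 99
top -107 red 0.5 dark 66.5 127
top -104 red None dark 66.5 158
top -101 red None dark 66.5 172
top -98 red None dark 65.5 170
top -95 red None dark 65.0 159
top -92 red None dark 61.0 139
top -89 red None dark 60.0 112
(288, 735, 3) [0.57905424 0.2387104  0.19974171] 20.3833
```

View pics/m5.png

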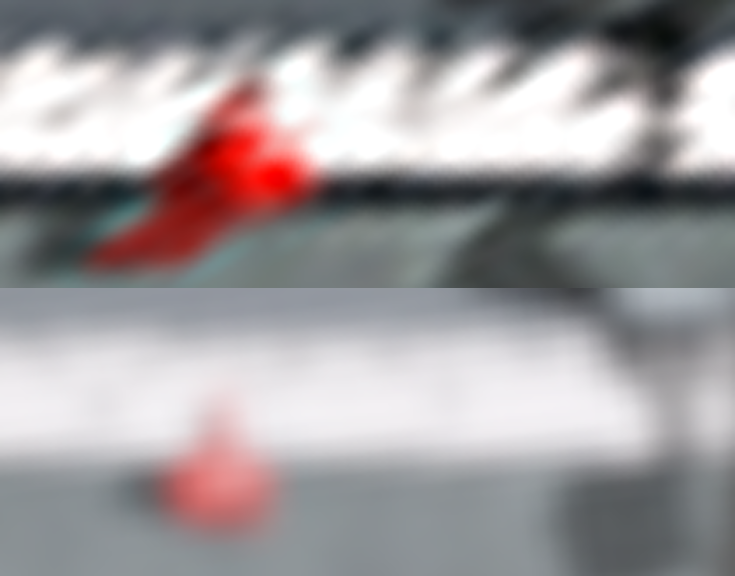

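The rectified strip shows the index tip near y≈1 mm (top) or 5 mm (scene), and the pointer at 64–66 mm. The two views disagree too much over that gap, so I slide most of the way and measure again up close.

Call:
arm_command(xyz=[[0, -0.015, 0], [0, -0.03, 0], [0, -0.03, 0], [0, -0.03, 0], [0, -0.03, 0], [0, -0.03, 0], [0, -0.03, 0], [0, -0.02, 0], [0, -0.012, 0], [0, 0, 0]], delta_rot=[[0, 0, 0], [0, 0, 0], [0, 0, 0], [0, 0, 0], [0, 0, 0], [0, 0, 0], [0, 0, 0], [0, 0, 0], [0, 0, 0], [0, 0, 0]], fingers=[0.05, 0.05, 0.05, 0.05, 0.05, 0.05, 0.05, 0.05, 0.05, 0.05])

```text
time: 21.22
tool_pos: [0.5867, 0.1828, 0.1997]
tool_rot: [-0.069, 0.998, 0.001, 0.001]
ft_force: [-2.2, 1.2, 7.5]
gripper_width: 0.0118
finger_force: 32.3
```

```bash
python3 m.py 6 -.01 .03
python3 - <<'E'
from h import *
a=cv2.imread("pics/scene6.png")[165:205,175:225];b=cv2.imread("pics/top6.png")[195:235,165:215]
cv2.imwrite("pics/z6.png",np.vstack([cv2.resize(cv2.imread("pics/m6.png"),(735,300)),np.hstack([cv2.resize(x,(367,293),interpolation=cv2.INTER_NEAREST) for x in(a,b)])[:,:734].copy() if 0 else cv2.resize(np.hstack([a,b]),(735,294),interpolation=cv2.INTER_NEAREST)]))
E
```

```text
scene -119 red -8.4 dark -5.0 74
scene -116 red -4.8 dark -4.5 66
scene -113 red 0.9 dark -0.5 52
scene -110 red 4.9 dark 24.0 25
scene -107 red 5.5 dark -2.5 54
scene -104 red 4.3 dark -1.0 55
scene -101 red 5.4 dark 1.5 76
scene -98 red 4.4 dark 4.5 104
scene -95 red 4.7 dark 5.5 81
scene -92 red None dark 6.0 64
scene -89 red None dark 8.0 25
top -119 red None dark -3.0 89
top -116 red None dark -3.0 89
top -113 red None dark -3.0 88
top -110 red None dark -1.0 89
top -107 red None dark 1.5 89
top -104 red None dark 3.5 90
top -101 red None dark 3.5 88
top -98 red None dark 3.0 88
top -95 red None dark 3.0 89
top -92 red None dark 3.0 89
top -89 red None dark 2.5 88
(288, 735, 3) [0.58673089 0.18283395 0.19969198] 21.7167
```

View pics/z6.png

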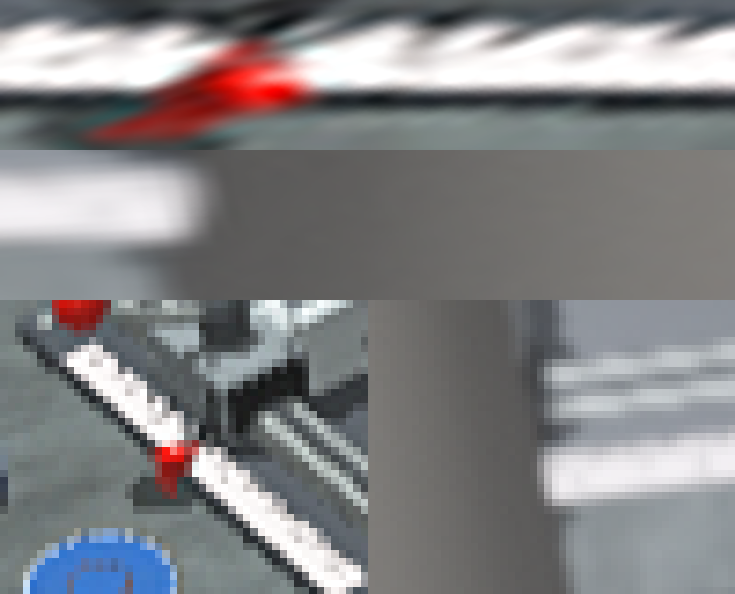

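Call:
arm_command(xyz=[[0, 0, 0], [0, 0, 0], [0, 0, 0], [0, 0, -0.06], [0, 0, -0.1], [0, 0, -0.12], [0, 0, -0.12], [0, 0, -0.12], [0, 0, -0.1], [0.03, 0.1, 0]], delta_rot=[[0, 0, 0], [0, 0, 0], [0, 0, 0], [0, 0, 0], [0, 0, 0], [0, 0, 0], [0, 0, 0], [0, 0, 0], [0, 0, 0], [0, 0, 0]], fingers=[0.15, 0.3, 0.5, 0.5, 0.5, 0.5, 0.5, 0.5, 0.5, 0.5])

```text
time: 22.55
tool_pos: [0.5792, 0.2013, 0.3592]
tool_rot: [-0.065, 0.998, -0.0, 0.005]
ft_force: [1.4, -0.3, 0.6]
gripper_width: 0.0428
finger_force: 0.0
```

Call:
arm_command(xyz=[[0.04, 0.12, 0], [0.04, 0.12, 0], [0.04, 0.12, 0], [0.04, 0.12, 0], [0.04, 0.12, 0], [0.04, 0.12, 0], [0.04, 0.12, 0], [0.04, 0.12, 0], [0.02, 0.06, 0], [0, 0, 0]], delta_rot=[[0, 0, 0], [0, 0, 0], [0, 0, 0], [0, 0, 0], [0, 0, 0], [0, 0, 0], [0, 0, 0], [0, 0, 0], [0, 0, 0], [0, 0, 0]], fingers=[0.5, 0.5, 0.5, 0.5, 0.5, 0.5, 0.5, 0.5, 0.5, 0.5])

```text
time: 23.38
tool_pos: [0.453, 0.4511, 0.3531]
tool_rot: [-0.072, 0.997, 0.001, -0.001]
ft_force: [-1.0, 1.0, -0.0]
gripper_width: 0.0428
finger_force: 0.0
```

```bash
sed -i 's/range(5)/range(10)/' m.py; python3 m.py 7 -.01 .03
python3 - <<'E'
from h import *
t=cv2.imread("pics/top7.png").astype(int);s=cv2.imread("pics/scene7.png").astype(int)
print("top gray/red rows 214-227, cols 176-200")
for r in range(214,228): print(r,t[r,178:200].mean(1).astype(int).tolist(),(t[r,178:200,2]-t[r,178:200,1]).tolist())
print("scene cols 190-210")
for r in range(176,196): print(r,s[r,188:210].mean(1).astype(int).tolist(),(s[r,188:210,2]-s[r,188:210,1]).clip(0).tolist())
E
```

```text
scene -119 red -8.4 dark 11.0 67
scene -116 red -4.7 dark -4.5 61
scene -113 red 0.2 dark -1.0 52
scene -110 red 3.3 dark 17.5 44
scene -107 red 3.5 dark 1.0 50
scene -104 red 2.9 dark 0.5 52
scene -101 red 3.6 dark 2.5 69
scene -98 red 2.6 dark 2.5 82
scene -95 red 4.1 dark 4.0 65
scene -92 red None dark 5.0 48
scene -89 red None dark 7.0 17
top -119 red 49.9 dark 1.0 87
top -116 red 23.3 dark 24.0 88
top -113 red 1.3 dark 23.0 88
top -110 red 0.7 dark 20.5 91
top -107 red 0.5 dark -0.5 110
top -104 red None dark 1.0 122
top -101 red None dark 1.0 133
top -98 red None dark 2.0 141
top -95 red None dark 3.5 137
top -92 red None dark 4.0 126
top -89 red None dark 4.0 107
(288, 735, 3) [0.45609523 0.44718859 0.35345499] 24.3833
top gray/red rows 214-227, cols 176-200
214 [115, 111, 104, 102, 107, 113, 112, 109, 103, 89, 77, 76, 84, 88, 90, 92, 95, 98, 106, 122, 139, 148] [-5, -4, -4, -4, -4, -5, -4, -5, -4, -4, -3, -2, -3, -3, -3, -3, -3, -3, -3, -4, -4, -4]
215 [110, 108, 104, 102, 105, 107, 103, 95, 90, 92, 91, 95, 103, 110, 113, 114, 117, 116, 117, 125, 137, 146] [-5, -4, -4, -4, -4
[... 4961 characters left out ...]
0, 0, 0, 31, 64, 0, 0, 0, 0, 0, 2, 5, 4, 4, 4, 4]
192 [71, 68, 71, 72, 68, 70, 68, 66, 68, 68, 68, 70, 73, 72, 63, 51, 53, 102, 134, 150, 145, 143] [0, 0, 0, 0, 0, 0, 0, 0, 0, 0, 0, 0, 0, 0, 0, 0, 0, 2, 3, 4, 3, 5]
193 [70, 70, 73, 71, 70, 70, 71, 70, 71, 69, 70, 72, 72, 70, 69, 61, 50, 51, 86, 135, 148, 141] [0, 0, 0, 0, 0, 0, 0, 0, 0, 0, 0, 0, 0, 0, 0, 0, 0, 0, 0, 4, 4, 5]
194 [66, 71, 71, 72, 71, 69, 68, 70, 71, 71, 69, 69, 67, 68, 67, 67, 60, 56, 52, 88, 135, 146] [0, 0, 0, 0, 0, 0, 0, 0, 0, 0, 0, 0, 0, 0, 0, 0, 0, 0, 0, 0, 4, 4]
195 [69, 71, 68, 70, 70, 68, 70, 72, 72, 70, 69, 66, 67, 68, 70, 70, 70, 66, 55, 53, 85, 126] [0, 0, 0, 0, 0, 0, 0, 0, 0, 0, 0, 0, 0, 0, 0, 0, 0, 0, 0, 0, 0, 2]
```

```bash
cat > d.py <<'E'
from h import *
import sys
def run(tag,c0,n="top"):
    A=cv2.imread(f"pics/{n}{tag}.png").astype(float);ys=np.arange(-.02,.09,.00025);xs=np.arange(-.118,-.083,.002)
    g=grid(A,n,xs,ys);R=g[...,2]-g[...,1];G=g[...,2]
    for i,x in enumerate(xs):
        w=np.clip(R[i]-8,0,None)*(abs(ys-.001)<.013);r=w@ys/w.sum()*1e3 if w.sum()>200 else np.nan
        a=abs(ys-c0)<.007;e=(abs(ys-c0)>.0055)&a;b=np.polyval(np.polyfit(ys[e],G[i][e],1),ys[a]);d=np.clip(b-G[i][a],0,None);k=d>d.max()*.4
        print(n,tag,round(x*1e3),"red %.2f"%r,"dip %.2f depth %.0f"%((d*k)@ys[a]/(d*k).sum()*1e3,d.max()))
run(sys.argv[1],float(sys.argv[2]))
E
python3 d.py 7 .0035; python3 d.py 0 .069|tail -14
```

```text
top 7 -118 red 2.13 dip 10.17 depth 2
top 7 -116 red 1.68 dip 4.76 depth 4
top 7 -114 red 1.33 dip 3.38 depth 4
top 7 -112 red 1.26 dip 2.74 depth 5
top 7 -110 red 0.96 dip 1.75 depth 6
top 7 -108 red 0.84 dip -3.40 depth 5
top 7 -106 red 1.03 dip -3.41 depth 3
top 7 -104 red 1.03 dip 0.22 depth 2
top 7 -102 red 1.29 dip 0.72 depth 6
top 7 -100 red 1.45 dip 1.06 depth 6
top 7 -98 red 1.49 dip 2.45 depth 6
top 7 -96 red nan dip 3.43 depth 11
top 7 -94 red nan dip 3.44 depth 15
top 7 -92 red nan dip 3.68 depth 16
top 7 -90 red nan dip 3.76 depth 16
top 7 -88 red nan dip 4.08 depth 11
top 7 -86 red nan dip 4.46 depth 8
top 7 -84 red nan dip 6.06 depth 2
top 0 -110 red 0.63 dip 68.75 depth 3
top 0 -108 red 0.75 dip 68.23 depth 4
top 0 -106 red 1.09 dip 69.97 depth 4
top 0 -104 red 1.13 dip 68.56 depth 3
top 0 -102 red 1.52 dip 72.00 depth 0
top 0 -100 red 1.57 dip 71.19 depth 0
top 0 -98 red nan dip 70.68 depth 0
top 0 -96 red nan dip 65.80 depth 1
top 0 -94 red nan dip 64.22 depth 4
top 0 -92 red nan dip 64.12 depth 7
top 0 -90 red nan dip 64.48 depth 10
top 0 -88 red nan dip 64.59 depth 9
top 0 -86 red nan dip 65.13 depth 3
top 0 -84 red nan dip 68.98 depth 3
```

Call:
arm_command(xyz=[[-0.02, -0.06, 0], [-0.04, -0.12, 0], [-0.04, -0.12, 0], [-0.04, -0.12, 0], [-0.04, -0.12, 0], [-0.04, -0.12, 0], [-0.04, -0.12, 0], [-0.04, -0.12, 0], [-0.04, -0.12, 0], [-0.025, -0.102, 0]], delta_rot=[[0, 0, 0], [0, 0, 0], [0, 0, 0], [0, 0, 0], [0, 0, 0], [0, 0, 0], [0, 0, 0], [0, 0, 0], [0, 0, 0], [0, 0, 0.009]], fingers=[0.5, 0.5, 0.5, 0.5, 0.5, 0.5, 0.5, 0.5, 0.5, 0.5])

```text
time: 25.22
tool_pos: [0.5864, 0.1779, 0.3536]
tool_rot: [-0.064, 0.998, -0.001, 0.0]
ft_force: [0.9, 0.3, -0.8]
gripper_width: 0.0426
finger_force: 0.0
```

Call:
arm_command(xyz=[[0, 0, 0], [0, 0, 0], [0, 0, 0]], delta_rot=[[0, 0, 0], [0, 0, 0], [0, 0, 0]], fingers=[0.5, 0.5, 0.5])

```text
time: 25.47
tool_pos: [0.585, 0.1814, 0.3535]
tool_rot: [-0.065, 0.998, 0.0, -0.0]
ft_force: [-1.1, 0.6, -0.2]
gripper_width: 0.0426
finger_force: 0.0
```

Call:
arm_command(xyz=[[-0.006, 0.006, 0.08], [0, 0, 0.1], [0, 0, 0.1], [0, 0, 0.1], [0, 0, 0.1], [0, 0, 0.09], [0, 0, 0.045], [0, 0, 0], [0, 0, 0]], delta_rot=[[0, 0, -0.008], [0, 0, 0], [0, 0, 0], [0, 0, 0], [0, 0, 0], [0, 0, 0], [0, 0, 0], [0, 0, 0], [0, 0, 0]], fingers=[0.5, 0.5, 0.5, 0.5, 0.5, 0.5, 0.5, 0.5, 0.5])

```text
time: 26.22
tool_pos: [0.5863, 0.1844, 0.1998]
tool_rot: [-0.069, 0.998, 0.0, -0.0]
ft_force: [-0.1, 0.5, 1.5]
gripper_width: 0.0429
finger_force: 0.0
```

Call:
arm_command(xyz=[[0, 0, 0], [0, 0, 0], [0, 0, 0], [0, 0, 0], [0, 0, 0], [0, 0, 0], [0, 0, 0]], delta_rot=[[0, 0, 0], [0, 0, 0], [0, 0, 0], [0, 0, 0], [0, 0, 0], [0, 0, 0], [0, 0, 0]], fingers=[0.4, 0.3, 0.2, 0.1, 0.05, 0.05, 0.05])

```text
time: 26.8
tool_pos: [0.587, 0.1836, 0.201]
tool_rot: [-0.069, 0.998, 0.0, 0.001]
ft_force: [-0.6, -1.1, 6.9]
gripper_width: 0.0116
finger_force: 32.2
```

Call:
arm_command(xyz=[[0, -0.006, 0], [0, -0.005, 0], [0, 0, 0], [0, 0, 0], [0, 0, 0]], delta_rot=[[0, 0, 0], [0, 0, 0], [0, 0, 0], [0, 0, 0], [0, 0, 0]], fingers=[0.05, 0.05, 0.05, 0.05, 0.05])

```text
time: 27.22
tool_pos: [0.5872, 0.1823, 0.201]
tool_rot: [-0.069, 0.998, 0.001, 0.001]
ft_force: [-1.5, 2.0, 5.5]
gripper_width: 0.0116
finger_force: 32.2
```

Call:
arm_command(xyz=[[0, -0.006, 0], [0, 0, 0], [0, 0, 0], [0, 0, 0]], delta_rot=[[0, 0, 0], [0, 0, 0], [0, 0, 0], [0, 0, 0]], fingers=[0.05, 0.05, 0.05, 0.05])

```text
time: 27.55
tool_pos: [0.5873, 0.1809, 0.201]
tool_rot: [-0.069, 0.998, 0.001, 0.001]
ft_force: [-1.0, 3.2, 5.9]
gripper_width: 0.0117
finger_force: 32.1
```

Call:
arm_command(xyz=[[0, 0, 0], [0, 0, 0], [0, 0, 0], [0, 0, -0.06], [0, 0, -0.1], [0, 0, -0.12], [0, 0, -0.12], [0, 0, -0.12], [0, 0, -0.1], [0.03, 0.06, 0]], delta_rot=[[0, 0, 0], [0, 0, 0], [0, 0, 0], [0, 0, 0], [0, 0, 0], [0, 0, 0], [0, 0, 0], [0, 0, 0], [0, 0, 0], [0, 0, 0]], fingers=[0.15, 0.3, 0.5, 0.5, 0.5, 0.5, 0.5, 0.5, 0.5, 0.5])

```text
time: 28.38
tool_pos: [0.5807, 0.1899, 0.3604]
tool_rot: [-0.066, 0.998, 0.0, 0.005]
ft_force: [1.2, 0.2, -0.5]
gripper_width: 0.0429
finger_force: 0.0
```

Call:
arm_command(xyz=[[0.058, 0.12, 0], [0.058, 0.12, 0], [0.058, 0.12, 0], [0.058, 0.12, 0], [0.058, 0.12, 0], [0.058, 0.12, 0], [0.058, 0.12, 0], [0.058, 0.12, 0], [0.058, 0.12, 0], [0.058, 0.12, 0]], delta_rot=[[0, 0, 0], [0, 0, 0], [0, 0, 0], [0, 0, 0], [0, 0, 0], [0, 0, 0], [0, 0, 0], [0, 0, 0], [0, 0, 0], [0, 0, 0]], fingers=[0.5, 0.5, 0.5, 0.5, 0.5, 0.5, 0.5, 0.5, 0.5, 0.5])

```text
time: 29.22
tool_pos: [0.3921, 0.4711, 0.3544]
tool_rot: [-0.068, 0.998, -0.0, -0.0]
ft_force: [-0.1, 0.5, -0.5]
gripper_width: 0.0426
finger_force: 0.0
```

Call:
arm_command(xyz=[[0.058, 0.12, 0], [0.058, 0.12, 0], [0.03, 0.06, 0], [0, 0, 0]], delta_rot=[[0, 0, 0], [0, 0, 0], [0, 0, 0], [0, 0, 0]], fingers=[0.5, 0.5, 0.5, 0.5])

```text
time: 29.55
tool_pos: [0.3426, 0.5432, 0.3543]
tool_rot: [-0.072, 0.997, 0.001, -0.001]
ft_force: [-0.5, 0.5, -0.6]
gripper_width: 0.0427
finger_force: 0.0
```

```bash
python3 m.py 8 -.01 .03|tail -1; python3 d.py 8 .0015
python3 - <<'E'
from h import *
t=cv2.imread("pics/top8.png").astype(int)
for r in range(213,225): print(r,t[r,182:194,2].tolist(),(t[r,182:194,2]-t[r,182:194,1]).tolist())
# direction of station x in image
print(proj("top",O-X*.11+[0,0,.0175]),proj("top",O-X*.09+[0,0,.0175]))
# front edge of the deck: yaw check
G=t.mean(2);pts=[]
for c in list(range(148,182))+list(range(196,230)):
    col=G[208:234,c];d=np.diff(col);j=d.argmin();pts.append(onz("top",(c,208+j+.5),.012)[:2])
p=np.array(pts);k=np.polyfit(p[:,1],p[:,0],1);e=p[:,0]-np.polyval(k,p[:,1]);q=abs(e)<.004;print("yaw",np.degrees(np.arctan(-np.polyfit(p[q,1],p[q,0],1)[0])),q.sum())
E
```

```text
(288, 735, 3) [0.34636224 0.53982547 0.35471057] 30.55
top 8 -118 red 0.79 dip -1.75 depth 5
top 8 -116 red 0.74 dip -0.44 depth 9
top 8 -114 red 0.47 dip -2.19 depth 14
top 8 -112 red 0.45 dip -0.10 depth 14
top 8 -110 red 0.50 dip 0.27 depth 13
top 8 -108 red 0.94 dip 1.68 depth 8
top 8 -106 red 1.56 dip 4.56 depth 6
top 8 -104 red 1.68 dip 8.14 depth 4
top 8 -102 red 2.03 dip -0.56 depth 4
top 8 -100 red 2.12 dip -0.75 depth 3
top 8 -98 red 2.19 dip -2.59 depth 2
top 8 -96 red 2.38 dip 3.36 depth 2
top 8 -94 red nan dip 1.93 depth 18
top 8 -92 red nan dip 1.66 depth 34
top 8 -90 red nan dip 1.19 depth 48
top 8 -88 red nan dip 0.89 depth 40
top 8 -86 red nan dip 0.19 depth 24
top 8 -84 red nan dip -2.24 depth 7
213 [167, 177, 182, 183, 175, 152, 112, 81, 79, 91, 109, 127] [-7, -7, -7, -6, -7, -6, -4, -3, -3, -3, -5, -5]
214 [159, 170, 174, 172, 163, 142, 112, 101, 108, 122, 139, 151] [-7, -7, -7, -7, -7, -6, -5, -3, -3, -4, -4, -4]
215 [154, 152, 147, 141, 130, 115, 115, 140, 164, 178, 184, 188] [-5, -6, -7, -6, -5, -5, -4, -2, -1, 0, 0, 0]
216 [165, 146, 127, 122, 115, 109, 140, 1
[... 303 characters left out ...]
09, 220, 234, 240, 240, 236, 229] [3, 2, 2, 4, 16, 25, 13, 4, 2, 2, 3, 2]
220 [238, 224, 194, 186, 214, 224, 220, 231, 240, 240, 235, 230] [3, 2, 2, 4, 17, 31, 20, 5, 3, 2, 2, 2]
221 [240, 231, 200, 191, 218, 225, 217, 224, 229, 226, 220, 214] [2, 3, 2, 6, 21, 40, 36, 15, 6, 2, 2, 2]
222 [230, 219, 189, 181, 211, 223, 219, 215, 201, 184, 175, 173] [2, 2, 2, 14, 37, 57, 65, 47, 23, 6, 0, -2]
223 [192, 182, 159, 166, 205, 225, 226, 215, 178, 133, 122, 134] [1, 0, 1, 26, 59, 73, 86, 90, 61, 17, -2, -5]
224 [150, 144, 132, 143, 186, 215, 224, 213, 172, 119, 108, 124] [-4, -5, -3, 26, 68, 80, 92, 101, 78, 23, -4, -6]
[188.17079193 223.44025559] [187.38678399 216.59331765]
yaw 7.155283964606515 24
```

Run:
```python
from h import *
from scipy.optimize import least_squares
t=cv2.imread("pics/top8.png").astype(float);x=np.arange(178,196)
m=-.1145 # cols per row along station x (image up = negative row)
def red(r,t):
    w=np.clip(t[r,x,2]-t[r,x,1]-4,0,None);return w@x/w.sum()
for tag in("0","7","8"):
    T=cv2.imread(f"pics/top{tag}.png").astype(float)
    print("index axis at row 217, tag",tag,[round(red(r,T)-m*(217-r)*-1 if 0 else red(r,T)+(217-r)*(.1145),2) for r in(218,219,220,221,222,224)])
for r in(216,217):
    for s in(.8,1.0,1.2):
        f=lambda p:p[0]+p[1]*np.tanh((x-p[2])/3)-p[3]*np.exp(-(x-p[4])**2/2/s**2)-p[5]*np.exp(-(x-p[6])**2/2/s**2)-t[r,x,2]
        q=least_squares(f,[200,10,187,60,184.4,70,186.9]);print(r,s,q.x[[3,4,5,6]].round(2),round(q.cost))
s=cv2.imread("pics/scene8.png").astype(int)
for r in range(178,188): print(r,s[r,196:208].mean(1).astype(int).tolist(),(s[r,196:208,2]-s[r,196:208,1]).clip(0).tolist())
for y in(-.002,.0,.002,.004): print(y,proj("scene",O-X*.097+Y*y+[0,0,.0175]).round(1),proj("scene",O-X*.087+Y*y+[0,0,.0175]).round(1))
```

```text
index axis at row 217, tag 0 [np.float64(186.89), np.float64(186.92), np.float64(186.96), np.float64(187.06), np.float64(187.33), np.float64(187.2)]
index axis at row 217, tag 7 [np.float64(186.89), np.float64(186.91), np.float64(187.01), np.float64(187.17), np.float64(187.28), np.float64(187.03)]
index axis at row 217, tag 8 [np.float64(186.71), np.float64(186.7), np.float64(186.74), np.float64(186.93), np.float64(187.15), np.float64(187.27)]
216 0.8 [ 41.98 184.68  66.61 187.03] 380
216 1.0 [ 38.51 184.62  66.53 187.12] 250
216 1.2 [ 76.24 184.27 101.35 187.1 ] 86
217 0.8 [ 63.78 184.4   75.55 186.75] 303
217 1.0 [ 58.31 184.35  71.8  186.86] 164
217 1.2 [ 78.7  184.14  89.78 186.87] 27
178 [216, 140, 51, 80, 94, 91, 84, 56, 45, 90, 66, 22] [6, 0, 0, 0, 0, 0, 0, 0, 0, 0, 0, 1]
179 [255, 159, 55, 72, 76, 94, 88, 74, 36, 95, 51, 24] [0, 0, 0, 0, 0, 0, 0, 0, 0, 0, 0, 0]
180 [221, 168, 207, 174, 66, 77, 89, 74, 31, 103, 61, 25] [4, 5, 6, 1, 0, 0, 0, 0, 0, 0, 0, 0]
181 [206, 237, 255, 192, 83, 97, 66, 78, 32, 106, 74, 24] [6, 4, 0, 4, 0, 0, 0, 0, 0, 0, 0, 0]
182 [254, 250, 251, 208, 211, 233, 48, 63, 29, 89, 89, 24] [1, 1, 1, 4, 4, 4, 0, 0, 0, 0, 0, 0]
183 [254, 254, 245, 255, 233, 234, 38, 26, 42, 73, 101, 51] [0, 0, 6, 0, 0, 0, 0, 0, 0, 0, 0, 0]
184 [192, 225, 214, 235, 95, 67, 95, 91, 49, 49, 82, 67] [0, 6, 51, 22, 56, 86, 13, 0, 0, 0, 0, 0]
185 [70, 85, 162, 118, 94, 141, 229, 128, 207, 130, 45, 47] [126, 191, 132, 196, 119, 95, 7, 0, 5, 0, 0, 0]
186 [97, 93, 86, 80, 63, 174, 255, 205, 249, 165, 98, 66] [135, 219, 205, 203, 97, 22, 0, 6, 4, 1, 0, 0]
187 [85, 57, 58, 51, 90, 236, 255, 252, 229, 216, 222, 120] [65, 121, 100, 96, 61, 0, 0, 1, 4, 6, 5, 0]
-0.002 [201.7 185.6] [204.3 184.2]
0.0 [201.3 185.3] [204.  183.9]
0.002 [201.  184.9] [203.6 183.6]
0.004 [200.6 184.6] [203.2 183.3]
```

Run:
```python
from h import *
P={}
for n in("top","scene"):
    h=cv2.cvtColor(cv2.imread(f"pics/{n}8.png"),cv2.COLOR_BGR2HSV);m=cv2.inRange(h,(0,110,80),(8,255,255))|cv2.inRange(h,(172,110,80),(180,255,255))
    k,_,st,c=cv2.connectedComponentsWithStats(m)
    for i in range(1,k):
        w=onz(n,c[i],.088)
        if st[i,4]>15 and .38<w[0]<.5 and .1<w[1]<.35: print(n,st[i].tolist(),w.round(4),c[i].round(1)); P.setdefault(n,c[i])
print(tri(P["top"],P["scene"]));s=status.get_state();print(s["tool_pos"],s["tool_rot"])
```

```text
top [169, 228, 7, 7, 37] [0.4358 0.1941 0.088 ] [172. 231.]
scene [182, 161, 8, 8, 44] [0.4382 0.1961 0.088 ] [185.6 165.1]
(array([0.43647682, 0.19332632, 0.09057639]), np.float64(0.0013164849620636448))
[0.34636224 0.53982547 0.35471057] [-6.86608170e-02  9.97640061e-01  2.37431478e-05 -9.90750319e-06]
```

Call:
arm_command(xyz=[[0, 0, 0], [0, 0, 0], [-0.034, -0.114, 0], [-0.034, -0.114, 0], [-0.034, -0.114, 0], [-0.034, -0.114, 0], [-0.034, -0.114, 0], [-0.034, -0.114, 0], [-0.034, -0.114, 0], [-0.034, -0.114, 0]], delta_rot=[[0, 0, 0.109], [0, 0, 0.109], [0, 0, 0], [0, 0, 0], [0, 0, 0], [0, 0, 0], [0, 0, 0], [0, 0, 0], [0, 0, 0], [0, 0, 0]], fingers=[0.5, 0.5, 0.5, 0.5, 0.5, 0.5, 0.5, 0.5, 0.5, 0.5])

```text
time: 31.38
tool_pos: [0.4068, 0.3082, 0.3549]
tool_rot: [0.017, 1.0, 0.0, 0.0]
ft_force: [0.6, 0.6, 0.1]
gripper_width: 0.0429
finger_force: 0.0
```

Call:
arm_command(xyz=[[-0.034, -0.114, 0], [-0.034, -0.114, 0], [-0.034, -0.114, 0], [-0.034, -0.1, 0], [0, 0, 0], [0, 0, 0]], delta_rot=[[0, 0, 0], [0, 0, 0], [0, 0, 0], [0, 0, 0], [0, 0, 0], [0, 0, 0]], fingers=[0.5, 0.5, 0.5, 0.5, 0.5, 0.5])

```text
time: 31.88
tool_pos: [0.4373, 0.1966, 0.3549]
tool_rot: [0.019, 1.0, 0.0, 0.0]
ft_force: [0.8, 0.3, 0.3]
gripper_width: 0.0423
finger_force: 0.0
```

Call:
arm_command(xyz=[[0, -0.007, 0.06], [0, 0, 0.1], [0, 0, 0.1], [0, 0, 0.1], [0, 0, 0.06], [0, 0, 0.022], [0, 0, 0], [0, 0, 0], [0, 0, 0]], delta_rot=[[0, 0, 0], [0, 0, 0], [0, 0, 0], [0, 0, 0], [0, 0, 0], [0, 0, 0], [0, 0, 0], [0, 0, 0], [0, 0, 0]], fingers=[0.5, 0.5, 0.5, 0.5, 0.5, 0.5, 0.4, 0.4, 0.4])

```text
time: 32.63
tool_pos: [0.4373, 0.197, 0.2453]
tool_rot: [0.017, 1.0, 0.001, 0.001]
ft_force: [0.2, 0.1, -0.3]
gripper_width: 0.0343
finger_force: 0.0
```

Call:
arm_command(xyz=[[0, 0.005, 0], [0, 0.008, 0], [0, 0.01, 0], [0, 0.01, 0], [0, 0.01, 0], [0, 0.01, 0], [0, 0.01, 0], [0, 0.01, 0], [0, 0.01, 0], [-0.001, 0.01, 0]], delta_rot=[[0, 0, 0.025], [0, 0, 0.04], [0, 0, 0.051], [0, 0, 0.051], [0, 0, 0.051], [0, 0, 0.051], [0, 0, 0.051], [0, 0, 0.051], [0, 0, 0.051], [0, 0, 0.051]], fingers=[0.4, 0.4, 0.4, 0.4, 0.4, 0.4, 0.4, 0.4, 0.4, 0.4])

```text
time: 33.47
tool_pos: [0.442, 0.2185, 0.245]
tool_rot: [0.203, 0.979, 0.0, 0.0]
ft_force: [0.2, -2.4, 0.0]
gripper_width: 0.0344
finger_force: 1.1
```

Call:
arm_command(xyz=[[-0.0005, 0.013, 0], [-0.0005, 0.013, 0], [-0.0005, 0.013, 0], [-0.0005, 0.013, 0], [-0.0005, 0.013, 0], [-0.0005, 0.013, 0], [-0.0005, 0.013, 0], [-0.0005, 0.013, 0], [-0.0005, 0.013, 0], [-0.0005, 0.013, 0]], delta_rot=[[0, 0, 0.067], [0, 0, 0.067], [0, 0, 0.067], [0, 0, 0.067], [0, 0, 0.067], [0, 0, 0.067], [0, 0, 0.067], [0, 0, 0.067], [0, 0, 0.067], [0, 0, 0.067]], fingers=[0.4, 0.4, 0.4, 0.4, 0.4, 0.4, 0.4, 0.4, 0.4, 0.4])

```text
time: 34.3
tool_pos: [0.462, 0.2435, 0.2449]
tool_rot: [0.451, 0.893, -0.0, 0.0]
ft_force: [-0.7, -2.3, 0.6]
gripper_width: 0.034
finger_force: 1.0
```

Call:
arm_command(xyz=[[-0.0005, 0.013, 0], [-0.0005, 0.013, 0], [-0.0005, 0.013, 0], [-0.0005, 0.013, 0], [-0.0005, 0.013, 0], [-0.0005, 0.013, 0], [-0.0005, 0.013, 0], [-0.0005, 0.013, 0], [-0.0005, 0.013, 0], [0, 0, 0]], delta_rot=[[0, 0, 0.067], [0, 0, 0.067], [0, 0, 0.067], [0, 0, 0.067], [0, 0, 0.067], [0, 0, 0.067], [0, 0, 0.067], [0, 0, 0.067], [0, 0, 0.067], [0, 0, 0]], fingers=[0.4, 0.4, 0.4, 0.4, 0.4, 0.4, 0.4, 0.4, 0.4, 0.4])

```text
time: 35.13
tool_pos: [0.4887, 0.2549, 0.2448]
tool_rot: [0.647, 0.762, -0.0, -0.0]
ft_force: [-1.0, -1.3, 0.8]
gripper_width: 0.0341
finger_force: 0.8
```

Call:
arm_command(xyz=[[0, 0.01, 0], [0, 0.008, 0], [0, 0.004, 0], [0, 0, 0]], delta_rot=[[0, 0, 0.03], [0, 0, 0], [0, 0, 0], [0, 0, 0]], fingers=[0.4, 0.4, 0.4, 0.4])

```text
time: 35.47
tool_pos: [0.4941, 0.2563, 0.2444]
tool_rot: [0.655, 0.756, 0.0, -0.0]
ft_force: [-3.1, 0.1, 2.1]
gripper_width: 0.034
finger_force: 1.5
```

Call:
arm_command(xyz=[[0, 0.006, 0], [0, 0, 0]], delta_rot=[[0, 0, 0], [0, 0, 0]], fingers=[0.4, 0.4])

```text
time: 35.63
tool_pos: [0.4955, 0.2565, 0.2442]
tool_rot: [0.655, 0.756, 0.0, -0.0]
ft_force: [-4.1, 2.8, 1.3]
gripper_width: 0.034
finger_force: 1.7
```

Call:
arm_command(xyz=[[0, 0.006, 0], [0, 0.004, 0], [0, 0, 0]], delta_rot=[[0, 0, 0], [0, 0, 0], [0, 0, 0]], fingers=[0.4, 0.4, 0.4])

```text
time: 35.88
tool_pos: [0.4976, 0.2566, 0.244]
tool_rot: [0.655, 0.756, -0.001, -0.001]
ft_force: [-7.1, 2.5, 2.5]
gripper_width: 0.0339
finger_force: 2.8
```

Call:
arm_command(xyz=[[0, 0.006, 0], [0, 0.004, 0], [0, 0, 0]], delta_rot=[[0, 0, 0], [0, 0, 0], [0, 0, 0]], fingers=[0.4, 0.4, 0.4])

```text
time: 36.13
tool_pos: [0.4986, 0.2569, 0.2437]
tool_rot: [0.655, 0.756, -0.002, -0.002]
ft_force: [-12.4, 1.9, 7.9]
gripper_width: 0.0343
finger_force: 5.8
```

Call:
arm_command(xyz=[[0, -0.012, 0], [0, -0.012, 0], [0, 0, 0], [0, 0, -0.05], [0, 0, -0.1], [0, 0, -0.12], [0, 0, -0.12], [0, 0, -0.06], [0.05, -0.02, 0], [0.11, -0.038, 0]], delta_rot=[[0, 0, 0], [0, 0, 0], [0, 0, 0], [0, 0, 0], [0, 0, 0], [0, 0, 0], [0, 0, 0], [0, 0, 0], [0, 0, 0], [0, 0, 0]], fingers=[0.4, 0.4, 0.5, 0.5, 0.5, 0.5, 0.5, 0.5, 0.5, 0.5])

```text
time: 36.97
tool_pos: [0.4774, 0.2899, 0.3598]
tool_rot: [0.658, 0.753, 0.002, 0.002]
ft_force: [1.1, 0.9, -0.8]
gripper_width: 0.0428
finger_force: 0.0
```

Call:
arm_command(xyz=[[0.11, -0.038, 0], [0.11, -0.038, 0], [0.11, -0.038, 0], [0.11, -0.038, 0], [0.11, -0.038, 0], [0.11, -0.038, 0], [0.11, -0.038, 0], [0.11, -0.038, 0], [0.11, -0.038, 0], [0.05, -0.02, 0]], delta_rot=[[0, 0, 0], [0, 0, 0], [0, 0, 0], [0, 0, 0], [0, 0, 0], [0, 0, 0], [0, 0, 0], [0, 0, 0], [0, 0, 0], [0, 0, 0]], fingers=[0.5, 0.5, 0.5, 0.5, 0.5, 0.5, 0.5, 0.5, 0.5, 0.5])

```text
time: 37.8
tool_pos: [0.346, 0.5415, 0.3577]
tool_rot: [0.654, 0.757, 0.001, -0.001]
ft_force: [0.0, 1.1, 0.2]
gripper_width: 0.0428
finger_force: 0.0
```

```bash
python3 m.py 9 -.01 .03|tail -1
python3 - <<'E'
from h import *
from scipy.optimize import least_squares
x=np.arange(178,196)
for tag in("8","9"):
    t=cv2.imread(f"pics/top{tag}.png").astype(float);s=cv2.imread(f"pics/scene{tag}.png").astype(float)
    red=[]
    for r in(218,219,220,221,222,224):
        w=np.clip(t[r,x,2]-t[r,x,1]-4,0,None);red.append(round(w@x/w.sum()+(217-r)*.1145,2))
    print(tag,"index@217",red)
    for r in(216,217):
        f=lambda p:p[0]+p[1]*np.tanh((x-p[2])/3)-p[3]*np.exp(-(x-p[4])**2/2/1.44)-p[5]*np.exp(-(x-p[6])**2/2/1.44)-t[r,x,2]
        q=least_squares(f,[200,10,187,60,184.4,70,186.9]);print(tag,r,q.x[[3,4,5,6]].round(2),round(q.cost), t[r,182:192,2].astype(int).tolist())
P={}
for n in("top","scene"):
    h=cv2.cvtColor(cv2.imread(f"pics/{n}9.png"),cv2.COLOR_BGR2HSV);m=cv2.inRange(h,(0,110,80),(8,255,255))|cv2.inRange(h,(172,110,80),(180,255,255))
    k,_,st,c=cv2.connectedComponentsWithStats(m)
    for i in range(1,k):
        w=onz(n,c[i],.088)
        if st[i,4]>15 and .38<w[0]<.56 and .05<w[1]<.35: print(n,st[i].tolist(),w.round(4),((w-O)@X).round(4),((w-O)@Y).round(4))
a=cv2.imread("pics/scene8.png").astype(int);b=cv2.imread("pics/scene9.png").astype(int)
print("scene pointer region diff",abs(a-b)[176:186,200:210].mean().round(1))
h=cv2.cvtColor(cv2.imread("pics/top9.png"),cv2.COLOR_BGR2HSV)
T=cv2.imread("pics/top9.png").astype(int);g=(T[195:235,312:350,2]-T[195:235,312:350,1]>4)&(T[195:235,312:350].min(2)>120);v,u=np.nonzero(g);print("dish on mat",onz("top",(u.mean()+312,v.mean()+195),.016),g.sum())
E
```

```text
(288, 735, 3) [0.34820162 0.53791025 0.35668289] 38.8
8 index@217 [np.float64(186.71), np.float64(186.7), np.float64(186.74), np.float64(186.93), np.float64(187.15), np.float64(187.27)]
8 216 [ 76.24 184.27 101.35 187.1 ] 86 [165, 146, 127, 122, 115, 109, 140, 182, 204, 214]
8 217 [ 78.7  184.14  89.78 186.87] 27 [199, 170, 141, 139, 135, 134, 172, 210, 222, 225]
9 index@217 [np.float64(187.07), np.float64(186.91), np.float64(186.93), np.float64(187.09), np.float64(187.32), np.float64(187.2)]
9 216 [ -4.28 182.01  84.72 187.28] 33 [172, 172, 174, 171, 146, 116, 139, 181, 203, 213]
9 217 [-4785.02   186.75  4856.18   186.76] 127 [206, 202, 206, 207, 181, 147, 171, 209, 221, 225]
top [148, 208, 7, 7, 34] [0.4895 0.2527 0.088 ] -0.0633 0.0861
scene [190, 146, 7, 8, 44] [0.4926 0.2568 0.088 ] -0.0597 0.0898
scene [195, 185, 7, 7, 27] [0.4236 0.0849 0.088 ] -0.1516 -0.0711
scene pointer region diff 5.8
dish on mat [ 0.45889803 -0.26545735  0.016     ] 208
```

Run:
```python
from h import *
for tag in("0","9"):
    for n in("top","scene"):
        im=cv2.imread(f"pics/{n}{tag}.png");h=cv2.cvtColor(im,cv2.COLOR_BGR2HSV);m=cv2.inRange(h,(0,110,80),(8,255,255))|cv2.inRange(h,(172,110,80),(180,255,255))
        k,_,st,c=cv2.connectedComponentsWithStats(m)
        for i in range(1,k):
            w=onz(n,c[i],.088)
            if st[i,4]>28 and .4<w[0]<.56 and .2<w[1]<.35: print(tag,n,c[i].round(2),((w-O)@X).round(4),((w-O)@Y).round(4))
```

```text
0 top [127.73 214.27] -0.0647 0.1503
0 scene [181.68 141.12] -0.0616 0.1523
9 top [151.03 210.91] -0.0633 0.0861
9 scene [192.93 149.5 ] -0.0597 0.0898
```

```bash
python3 -c "
from station import job
print(job.sign_off())"
```

```text
the job is handed in; nothing more can be done
None
```

The job is done and handed in at about 39 s: the dish lies on the green mat, the stop's pointer is on the index to within about 1 mm as far as the cameras can show, and the lever is swung fully back to its end stop.

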